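# Lay down gear units, close their filler plugs and tray them

### The job

The overhauled gear units stand on end on the bench: tip each one over onto its machined foot (a push high on the side with the yellow plug does it) and screw its filler plug clockwise fully home. Set them all in the blue tray, each lying flat on its foot on the tray's floor, and leave the bottle, the spanner and the storage bin where they are.

Things in the scene. Friction and masses are not known exactly. Their poses are not given: they have to be found in the camera images.
- unit1: Worm-gear unit, green casting with bare metal ends, 120 mm long, 0.6 to 0.9 kg; may be absent. Starts standing on its square motor flange (76 mm square, 12 thick). Origin: centre of the flange's end face, its underside then. z runs along the length (up while standing), -x side is the foot plate, +x side has the yellow plug, y is across. Lying on its foot, x points up
- unit1_foot (a point): Centre of unit1's machined foot face (axes as the body): 38 mm to -x of the origin, 60 mm along z. Foot plate 70 mm wide, 120 long, 8 thick. 60 mm above the bench while standing, on the support when lying on its foot. The centre of mass is about 33 mm from the foot face, 48 mm from the flange's end
- unit1_push (a point): Point to push unit1 over at: on the plug side, x = +26 mm, 106 mm along z from the flange's end, above the plug (whose disc reaches z = 78 mm). Pushed there towards -x it tips about the foot plate's edge, passes its balance at a lean of about 35 degrees and falls onto its foot. The plug swings up to 120 mm high behind it: let the fingers rise 20 mm with the push and then leave upward
- unit1_case (a point): Middle of unit1's green case, between its flat sides (52 mm apart along y): x = 0, 60 mm along z. The case reaches from the foot plate to x = +26 mm, z = 12 to 112 mm; lying on the foot its top is 64 mm high, this point 38 mm, and the plug's wing reaches 92 mm high above the middle. Grip here by the sides to lift
- plug1 (a joint): Captive yellow filler plug of unit1: angle (rad) by which it is still unscrewed, 0 = fully home against its stop, at most 4.5; it does not rise. Clockwise seen from outside (from above when lying on the foot) screws it home. Light drag of 0.03 N m; stays where left; at the stop the whole unit begins to twist with it
- plug1_grip (a point): Middle of the wing of plug1, on its axis: a bar 36 mm long (point's x), 10 mm thick, 18 mm tall on a 36 mm disc 6 mm thick. z points outward; the wing's outer edge is 9 mm beyond the point, the disc's face 9 mm below it. A black dot marks the wing's +x end; fully home, the wing lies along the unit with the dot towards the flange
- unit2: Worm-gear unit, green casting with bare metal ends, 120 mm long, 0.6 to 0.9 kg; may be absent. Starts standing on its square motor flange (76 mm square, 12 thick). Origin: centre of the flange's end face, its underside then. z runs along the length (up while standing), -x side is the foot plate, +x side has the yellow plug, y is across. Lying on its foot, x points up
- unit2_foot (a point): Centre of unit2's machined foot face (axes as the body): 38 mm to -x of the origin, 60 mm along z. Foot plate 70 mm wide, 120 long, 8 thick. 60 mm above the bench while standing, on the support when lying on its foot. The centre of mass is about 33 mm from the foot face, 48 mm from the flange's end
- unit2_push (a point): Point to push unit2 over at: on the plug side, x = +26 mm, 106 mm along z from the flange's end, above the plug (whose disc reaches z = 78 mm). Pushed there towards -x it tips about the foot plate's edge, passes its balance at a lean of about 35 degrees and falls onto its foot. The plug swings up to 120 mm high behind it: let the fingers rise 20 mm with the push and then leave upward
- unit2_case (a point): Middle of unit2's green case, between its flat sides (52 mm apart along y): x = 0, 60 mm along z. The case reaches from the foot plate to x = +26 mm, z = 12 to 112 mm; lying on the foot its top is 64 mm high, this point 38 mm, and the plug's wing reaches 92 mm high above the middle. Grip here by the sides to lift
- plug2 (a joint): Captive yellow filler plug of unit2: angle (rad) by which it is still unscrewed, 0 = fully home against its stop, at most 4.5; it does not rise. Clockwise seen from outside (from above when lying on the foot) screws it home. Light drag of 0.03 N m; stays where left; at the stop the whole unit begins to twist with it
- plug2_grip (a point): Middle of the wing of plug2, on its axis: a bar 36 mm long (point's x), 10 mm thick, 18 mm tall on a 36 mm disc 6 mm thick. z points outward; the wing's outer edge is 9 mm beyond the point, the disc's face 9 mm below it. A black dot marks the wing's +x end; fully home, the wing lies along the unit with the dot towards the flange
- unit3: Worm-gear unit, green casting with bare metal ends, 120 mm long, 0.6 to 0.9 kg; may be absent. Starts standing on its square motor flange (76 mm square, 12 thick). Origin: centre of the flange's end face, its underside then. z runs along the length (up while standing), -x side is the foot plate, +x side has the yellow plug, y is across. Lying on its foot, x points up
- unit3_foot (a point): Centre of unit3's machined foot face (axes as the body): 38 mm to -x of the origin, 60 mm along z. Foot plate 70 mm wide, 120 long, 8 thick. 60 mm above the bench while standing, on the support when lying on its foot. The centre of mass is about 33 mm from the foot face, 48 mm from the flange's end
- unit3_push (a point): Point to push unit3 over at: on the plug side, x = +26 mm, 106 mm along z from the flange's end, above the plug (whose disc reaches z = 78 mm). Pushed there towards -x it tips about the foot plate's edge, passes its balance at a lean of about 35 degrees and falls onto its foot. The plug swings up to 120 mm high behind it: let the fingers rise 20 mm with the push and then leave upward
- unit3_case (a point): Middle of unit3's green case, between its flat sides (52 mm apart along y): x = 0, 60 mm along z. The case reaches from the foot plate to x = +26 mm, z = 12 to 112 mm; lying on the foot its top is 64 mm high, this point 38 mm, and the plug's wing reaches 92 mm high above the middle. Grip here by the sides to lift
- plug3 (a joint): Captive yellow filler plug of unit3: angle (rad) by which it is still unscrewed, 0 = fully home against its stop, at most 4.5; it does not rise. Clockwise seen from outside (from above when lying on the foot) screws it home. Light drag of 0.03 N m; stays where left; at the stop the whole unit begins to twist with it
- plug3_grip (a point): Middle of the wing of plug3, on its axis: a bar 36 mm long (point's x), 10 mm thick, 18 mm tall on a 36 mm disc 6 mm thick. z points outward; the wing's outer edge is 9 mm beyond the point, the disc's face 9 mm below it. A black dot marks the wing's +x end; fully home, the wing lies along the unit with the dot towards the flange
- tray: Blue delivery tray fixed on the bench: 320 mm (its x) by 165 mm (its y), rim 18 mm high, walls and floor 5 mm thick. Origin: centre of its underside; the inner floor is 5 mm above it. Three units fit side by side, lying on their feet across the tray (length along the tray's y), about 95 mm apart
- oil_bottle: Bystander: white plastic bottle with red cap, 52 mm across, 150 mm tall, standing. Origin at the centre of its underside
- spanner: Bystander: steel open-ended spanner 200 mm long, lying on the bench. Origin under its middle
- bin: Bystander: open blue storage bin, 160 by 100 by 70 mm, with steel pins. Origin at the centre of its underside
Mind the look-alikes: they are no part of the job. What is shaped like the unit3 but pink is not meant.

How it is judged:
By the outcome, as a careful person would: the job done as asked, in the order asked, and still so for the second after the job is handed in, with the robot touching nothing.
Of unit1, unit2, unit3 only 2 to 3 are there at a start; the rules pass over those that are not, and their reading is None.
At some moment in a run one of unit1, unit2, unit3 may be knocked a few centimetres aside while the robot is not near it.
Once in a run the grip may slacken for a moment while it holds something.
It also fails if it takes over 210 s, if anything falls off the work surface, if the arm or the gripper's body presses on something with over 40 N, if the wrist force passes 120 N, or if a joint passes its speed limit or range.

### The arm

A 6-joint arm with a two-finger parallel gripper is mounted at the origin on the work surface. World frame = base frame: x ahead of the robot, y to its left, z up, the work surface at z = 0. Lengths are in mm, angles in degrees, forces in N, time in s.
With the tool pointing down it reaches from about 350 to 850 mm from the base axis. Payload 8.1 kg.
Tool frame: the origin (TCP) lies midway between the tips of the shut fingers; the grasp point (between the pads) lies 19 mm behind it; z points along the fingers, y is the direction in which the jaws open and shut (so a half turn about z gives the same grasp; the last joint's range is limited). The gripper opens to 85 mm and grips with 20 to 120 N. Pads are 22 mm wide; open, the fingers measure 114 mm over their backs; the gripper's body (76 mm by 85 mm) begins 54 mm behind the grasp point. The pads swing forward as they close: fully open they stand 13 mm farther back than shut.
Start: joints at [-69.408, 7.471, 85.268, -0, 87.261, -4.893], TCP at [258.186, -541.613, 198.792] pointing down, gripper open.
Joint ranges: [-169.43, 169.43], [-51.17, 129.36], [1.28, 143.12], [-76.62, 256.62], [0, 156.53], [-152.29, 152.29]. Speed limits (degrees/s): [136.94, 136.94, 159.86, 180, 180, 180].

### API

Orientations are given as [roll, pitch, yaw] about the fixed x, y, z axes, in that order (R = Rz(yaw) Ry(pitch) Rx(roll)).
In Python, from bench import r gives the robot as it stands.
- The arm moves only by the shell command python3 -m jog 'ROWS' [FORCE]. ROWS is JSON, a list of rows, each a list of 5 numbers: the shift along the tool's x, y, z in m, then the turn about the tool's z in rad, then the opening, from 0 (shut) to 1 (fully open). A call has 1 to 20 rows; each row is the pose to reach, as a shift and turn from the pose measured when the call began, along the tool's axes at that moment; what a row does not reach only later rows make up. A row lasts 1/10 s, in which the tool goes at most 50 mm and 8.59 degrees, less where a joint would pass 70% of its speed; a pose out of reach is approached as far as the arm can. A call with a gripper value outside its range is refused whole. The fingers move at their own pace and stop on an object; FORCE is the grip in N (left out, the last holds). Time passes only in rows, so rows that repeat a pose let the fingers close. It gives the time, the measured TCP pose, the force and the opening at its end, in the units of the state.
- r.sense(): the state, without advancing time (a new reading comes with each control period).
- r.snapshot(name): name is "scene" or "top"; returns a dict with "pixels" (480x640x3 uint8, red, green, blue), "K" (3x3 intrinsics, pixels), "R" (3x3) and "t" (3): a world point X has camera coordinates R X + t. Camera axes: x right, y down, z forward; pixel columns grow to the right and rows downward; lengths in mm; the calibration is good to about 2 mm. A picture is of the moment at which its call begins. There is no depth.
- r.hand_in(): hands the job in, once; it reports no verdict.
The state is a dict: "time": time; "joint_pos": joint angles; "qd": joint speeds; "joint_efforts": joint torques, N m; "tool_pos": TCP position; "tcp_rot": TCP orientation; "ft_force": force on the tool from outside, world axes, zero at the start; "wrist_torque": the same for the moment, N m; "finger_gap": finger opening in mm.
Only numpy, scipy, OpenCV 4.12 (cv2) and the standard library are available. Lean on these libraries where they do the work, as an engineer would, in place of code of your own. Each camera call takes 0.05 s, during which the arm holds its last target.

## Working session

There is one attempt and no reset: what is moved stays moved. The work goes in short steps, Python scripts to look and compute and a shell command to move; the robot and the scene stay as the last step left them, time stands still between calls to the robot, and variables do not carry over. Pictures are saved under pics/ and viewed, and the job is handed in when it is done.

```bash
ls; mkdir -p pics; python3 - <<'E'
from bench import r
import cv2
print(r.sense())
for n in("scene","top"):
    s=r.snapshot(n); cv2.imwrite(f"pics/{n}0.png",s["pixels"][:,:,::-1]); print(n,s["K"],s["R"],s["t"])
E
```

```text
pics
{'time': 0.0, 'joint_pos': array([-6.94086411e+01,  7.51605108e+00,  8.53314844e+01, -1.30499793e-03,
        8.72621112e+01, -4.89086866e+00]), 'qd': array([ 0.05319484, -0.1159863 , -0.00977921,  0.0254883 , -0.11735306,
        0.0107209 ]), 'joint_efforts': array([ 2.90103917e-04, -5.69406724e+01, -5.00549948e+01, -3.53184532e-05,
        1.46006458e-02,  1.92342270e-05]), 'tool_pos': array([ 257.94755982, -541.02001959,  197.71354121]), 'tcp_rot': array([-1.79890641e+02, -8.04962131e-03,  2.54822835e+01]), 'ft_force': array([ 0.58268699,  0.86943509, -0.26288642]), 'wrist_torque': array([-0.02623014, -0.0362105 , -0.0340393 ]), 'finger_gap': 85.31410529065278}
scene [[586.4791885    0.         314.85727174]
 [  0.         586.4791885  239.16356996]
 [  0.           0.           1.        ]] [[ 0.78213443  0.62308822 -0.00517756]
 [ 0.44363529 -0.56267166 -0.69755884]
 [-0.43755396  0.54328784 -0.71650879]] [-401.29944802 -232.31204986 1933.54996842]
top [[495.66778069   0.         319.2666797 ]
 [  0.         495.66778069 234.33681878]
 [  0.           0.           1.        ]] [[ 0.0023084  -0.99996752  0.00772252]
 [-0.98147725 -0.00374495 -0.1915421 ]
 [ 0.1915648  -0.00713733 -0.98145402]] [-101.18009987  570.03851346 1099.40848604]
```

View pics/scene0.png

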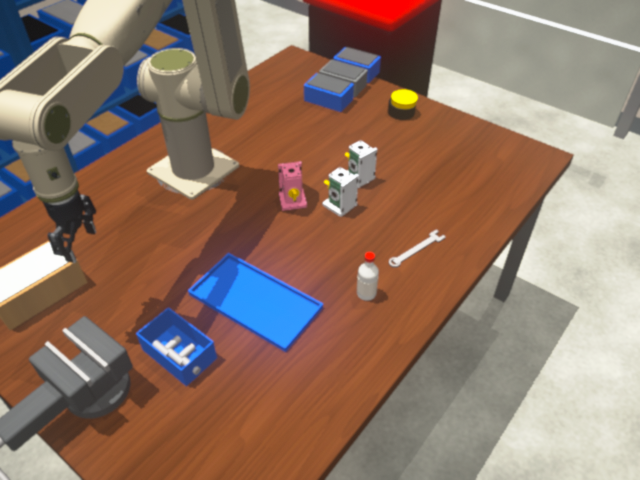

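View pics/top0.png

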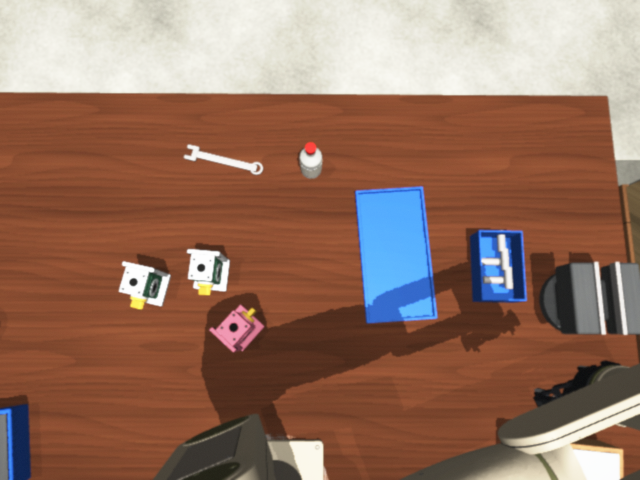

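```bash
cat > h.py <<'E'
import numpy as np, cv2
from bench import r
def snap(n):
    s=r.snapshot(n); return s
def proj(s,X):
    c=np.asarray(X,float).reshape(-1,3)@s["R"].T+s["t"]; p=c@s["K"].T; return p[:,:2]/p[:,2:]
def back(s,uv,z):
    uv=np.asarray(uv,float).reshape(-1,2); d=np.c_[uv,np.ones(len(uv))]@np.linalg.inv(s["K"]).T@s["R"]
    C=-s["R"].T@s["t"]; return C+d*((z-C[2])/d[:,2])[:,None]
def crop(s,x0,y0,x1,y1,k,name):
    im=cv2.resize(s["pixels"][y0:y1,x0:x1,::-1],None,fx=k,fy=k,interpolation=cv2.INTER_CUBIC); cv2.imwrite("pics/"+name,im)
E
python3 - <<'E'
from h import *
s=snap("top"); crop(s,105,230,265,360,5,"c1.png")
t=snap("scene"); crop(t,270,130,390,225,6,"c2.png")
E
```

```text
(no output)
```

View pics/c1.png

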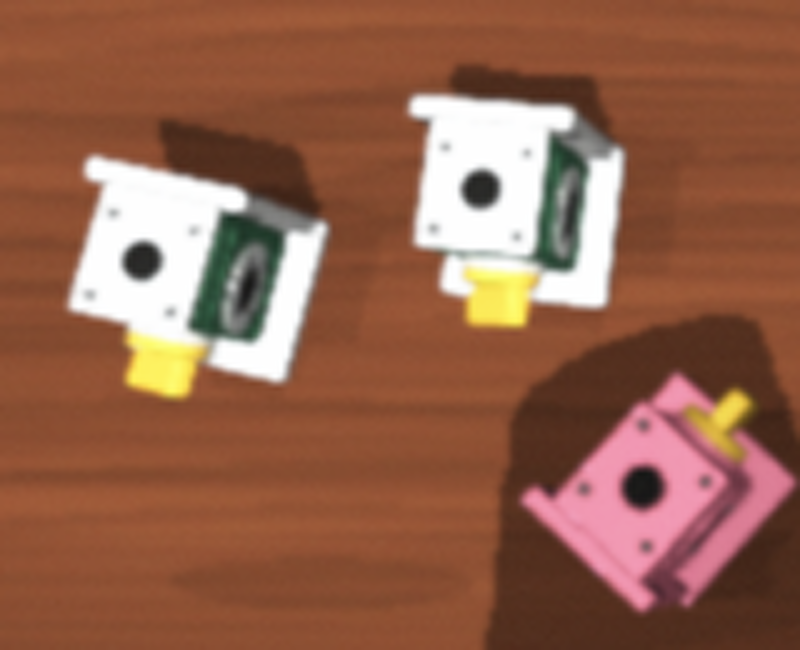

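View pics/c2.png

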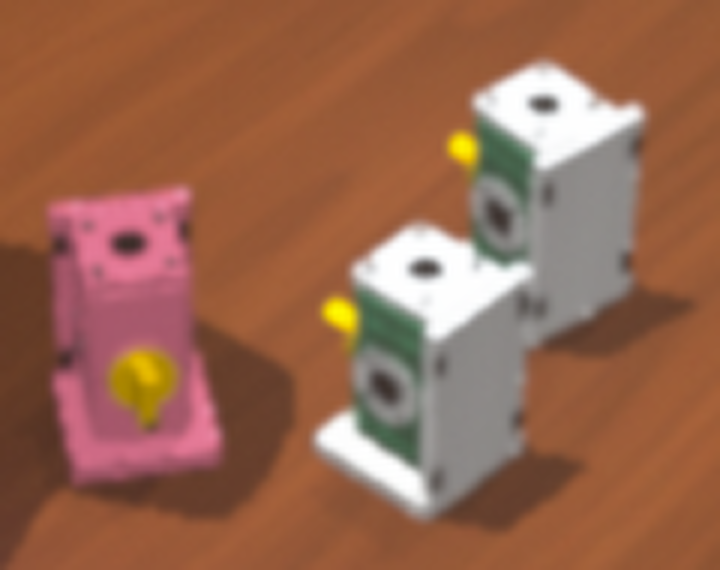

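```bash
python3 - <<'E'
from h import *
s=snap("top")
f=lambda p:(np.array(p,float)+.5)/5+[105,230]-.5
for n,h,c1,c2 in(("A",(142,261),(327,222),(285,382)),("B",(480,188),(624,150),(608,307))):
    H=back(s,f(h),120)[0]; a=back(s,f(c1),12)[0]; b=back(s,f(c2),12)[0]
    d=b-a; xd=d/np.linalg.norm(d); yaw=np.degrees(np.arctan2(xd[1],xd[0]))
    yv=np.array([-xd[1],xd[0],0]); 
    # which side is y: from corners, center
    ctr=(a+b)/2; ctr2=ctr+ (38*yv if (H-ctr)@yv>0 else -38*yv)
    print(n,H,a,b,np.linalg.norm(d),yaw,"centre",ctr2)
im=s["pixels"][:,:,::-1].copy(); crop(s,340,170,460,340,4,"t.png")
hsv=cv2.cvtColor(s["pixels"],cv2.COLOR_RGB2HSV)
for uv in [(357,190),(423,187),(437,317),(367,322)]: print(back(s,uv,18))
for uv in [(310,148)]: print('bottle',back(s,uv,150))
for uv in [(190,153),(257,169)]: print('spanner',back(s,uv,0))
for uv in [(474,231),(523,231),(526,301),(476,302)]: print('bin',back(s,uv,70))
h=back(s,f((642,487)),120);print('pink',h)
E
```

```text
A [452.21430608 301.43342663 120.        ] [481.43706368 254.78988419  12.        ] [406.03418855 269.95127256  12.        ] 76.91203595840102 168.63103452858724 centre [451.22642715 299.6249459   12.        ]
B [484.27333654 157.82046852 120.        ] [516.44006532 115.08841361  12.        ] [441.56347561 119.87120687  12.        ] 75.0291863094611 176.34515830392945 centre [481.42410973 155.4025247   12.        ]
[[ 688.75205925 -191.95482454   18.        ]]
[[ 697.1333409  -354.30807523   18.        ]]
[[ 382.01697166 -375.13015519   18.        ]]
[[ 370.11591996 -211.33960772   18.        ]]
bottle [[746.27481469 -77.8169554  150.        ]]
spanner [[788.7371148  226.34899593   0.        ]]
spanner [[747.40980599  56.59219372   0.        ]]
bin [[ 576.72740728 -456.58644159   70.        ]]
bin [[ 577.16663812 -570.09267116   70.        ]]
bin [[ 416.56500054 -564.54708286   70.        ]]
bin [[ 414.02321308 -451.7130195    70.        ]]
pink [[357.16492334  83.22323976 120.        ]]
```

View pics/t.png

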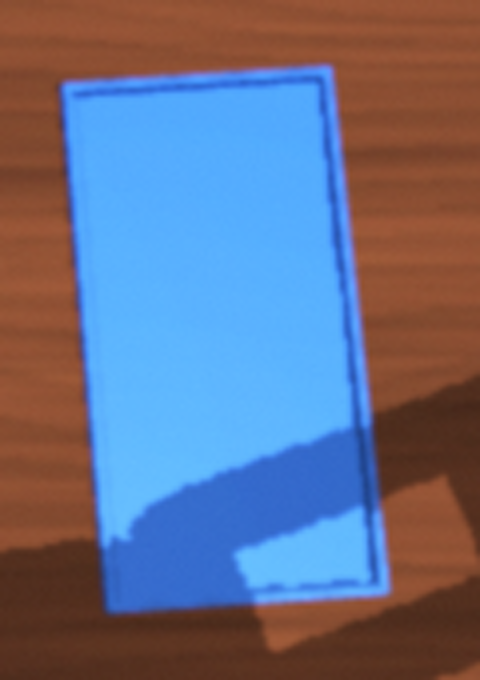

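```bash
cat >> h.py <<'E'
from scipy.spatial.transform import Rotation as Ro
def st():
    q=r.sense(); print("t %.2f pos %s rot %s F %s T %s gap %.1f j %s"%(q["time"],q["tool_pos"].round(1),q["tcp_rot"].round(1),q["ft_force"].round(1),q["wrist_torque"].round(2),q["finger_gap"],q["joint_pos"].round(0))); return q
def go(*wps):
    "each wp (x,y,z,yaw): prints tool-axis shift in m, turn in rad, n rows from previous"
    q=st(); R=Ro.from_euler("xyz",q["tcp_rot"],degrees=True).as_matrix(); p=q["tool_pos"]; prev=p; yp=q["tcp_rot"][2]
    for x,y,z,yaw in wps:
        t=np.array([x,y,z],float); d=R.T@(t-p)/1000; turn=-np.radians(yaw-q["tcp_rot"][2])
        n=max(np.linalg.norm(t-prev)/50,abs(yaw-yp)/8.59)
        print((d).round(4),"turn %.4f"%turn,"rows>=%.1f"%n, "j6~%.0f"%(np.degrees(np.arctan2(y,x))+90-yaw)); prev=t; yp=yaw
E
python3 -c "
from h import *
go((450,0,250,60),(378.5,315,200,168.6),(378.5,315,98,168.6))"
```

```text
t 0.25 pos [ 258.1 -541.3  198.3] rot [-179.9   -0.    25.5] F [-0.7  0.6 -0.4] T [-0.06  0.01 -0.  ] gap 85.4 j [-69.   7.  85.  -0.  87.  -5.]
[ 0.4062 -0.4061 -0.0513] turn -0.6024 rows>=11.5 j6~30
[ 0.4772 -0.7212 -0.001 ] turn -2.4978 rows>=12.6 j6~-39
[ 0.4772 -0.7211  0.101 ] turn -2.4978 rows>=2.0 j6~-39
```

```bash
python3 -m jog '[[0.05,-0.05,-0.02,-0.1,0],[0.1,-0.1,-0.04,-0.2,0],[0.2,-0.2,-0.05,-0.35,0],[0.2,-0.2,-0.05,-0.35,0],[0.3,-0.3,-0.05,-0.5,0],[0.3,-0.3,-0.05,-0.5,0],[0.3,-0.3,-0.05,-0.5,0],[0.406,-0.406,-0.05,-0.7,0],[0.406,-0.406,-0.05,-0.7,0],[0.406,-0.406,-0.05,-0.8,0],[0.406,-0.406,-0.05,-0.9,0],[0.406,-0.406,-0.05,-1.0,0],[0.477,-0.721,-0.03,-2.498,0],[0.477,-0.721,-0.03,-2.498,0],[0.477,-0.721,-0.03,-2.498,0],[0.477,-0.721,-0.03,-2.498,0],[0.477,-0.721,-0.02,-2.498,0],[0.477,-0.721,-0.001,-2.498,0],[0.477,-0.721,-0.001,-2.498,0],[0.477,-0.721,-0.001,-2.498,0]]'; python3 -c "
from h import *
go((378.5,315,98,168.6))
s=snap('top'); crop(s,105,230,265,360,5,'c3.png')"
```

```text
time: 2.25
tool_pos: [375.9, 317.2, 197.6]
tcp_rot: [-179.9, -0.2, 152.1]
ft_force: [0.1, -0.9, -0.5]
finger_gap: 0.2
t 2.25 pos [375.9 317.2 197.6] rot [-179.9   -0.2  152.1] F [ 0.1 -0.9 -0.5] T [-0.07  0.01 -0.02] gap 0.2 j [ 34.  -9. 102.   0.  87. -28.]
[-0.0037 -0.0005  0.0995] turn -0.2875 rows>=2.0 j6~-39
```

View pics/c3.png

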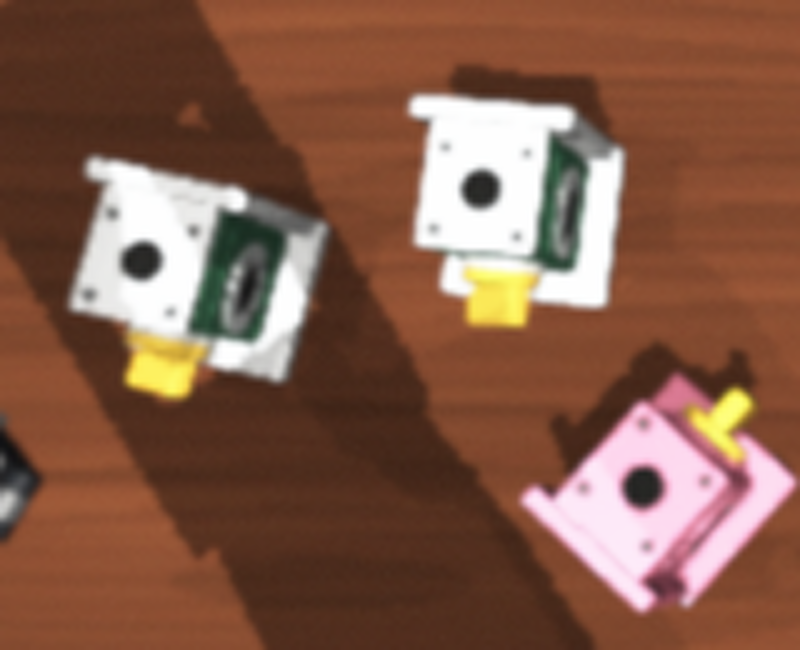

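```bash
python3 -m jog '[[-0.003,0,0.04,-0.15,0],[-0.003,0,0.08,-0.2875,0],[-0.003,0,0.0995,-0.2875,0],[-0.003,0,0.0995,-0.2875,0],[-0.003,0,0.0995,-0.2875,0]]'; python3 -c "
from h import *
u=np.array([np.cos(np.radians(168.6)),np.sin(np.radians(168.6))]);c=np.array([452,300])
for k in(75,40,37,0,-35,-45):
  p=c+u*k; go((p[0],p[1],98,168.6))
s=snap('top'); crop(s,75,230,235,360,5,'c4.png');s=snap('scene'); crop(s,270,100,390,225,5,'c5.png')"
```

```text
time: 2.8
tool_pos: [379.6, 314.4, 99.7]
tcp_rot: [-180.0, -0.1, 169.0]
ft_force: [0.1, 0.0, 0.2]
finger_gap: -0.0
t 2.80 pos [379.6 314.4  99.7] rot [-1.80e+02 -1.00e-01  1.69e+02] F [0.1 0.  0.2] T [ 0.01 -0.04 -0.  ] gap -0.0 j [ 34.  -5. 109.   0.  77. -45.]
[0.0012 0.0002 0.0017] turn 0.0061 rows>=0.0 j6~-39
t 2.80 pos [379.6 314.4  99.7] rot [-1.80e+02 -1.00e-01  1.69e+02] F [0.1 0.  0.2] T [ 0.01 -0.04 -0.  ] gap -0.0 j [ 34.  -5. 109.   0.  77. -45.]
[-0.0338 -0.      0.0016] turn 0.0061 rows>=0.7 j6~-42
t 2.80 pos [379.6 314.4  99.7] rot [-1.80e+02 -1.00e-01  1.69e+02] F [0.1 0.  0.2] T [ 0.01 -0.04 -0.  ] gap -0.0 j [ 34.  -5. 109.   0.  77. -45.]
[-0.0368 -0.      0.0016] turn 0.0061 rows>=0.7 j6~-42
t 2.80 pos [379.6 314.4  99.7] rot [-1.80e+02 -1.00e-01  1.69e+02] F [0.1 0.  0.2] T [ 0.01 -0.04 -0.  ] gap -0.0 j [ 34.  -5. 109.   0.  77. -45.]
[-0.0738 -0.0003  0.0016] turn 0.0061 rows>=1.5 j6~-45
t 2.80 pos [379.6 314.4  99.7] rot [-1.80e+02 -1.00e-01  1.69e+02] F [0.1 0.  0.2] T [ 0.01 -0.04 -0.  ] gap -0.0 j [ 34.  -5. 109.   0.  77. -45.]
[-0.1088 -0.0005  0.0015] turn 0.0061 rows>=2.2 j6~-48
t 2.80 pos [379.6 314.4  99.7] rot [-1.80e+02 -1.00e-01  1.69e+02] F [0.1 0.  0.2] T [ 0.01 -0.04 -0.  ] gap -0.0 j [ 34.  -5. 109.   0.  77. -45.]
[-0.1188 -0.0005  0.0015] turn 0.0061 rows>=2.4 j6~-48
```

View pics/c4.png

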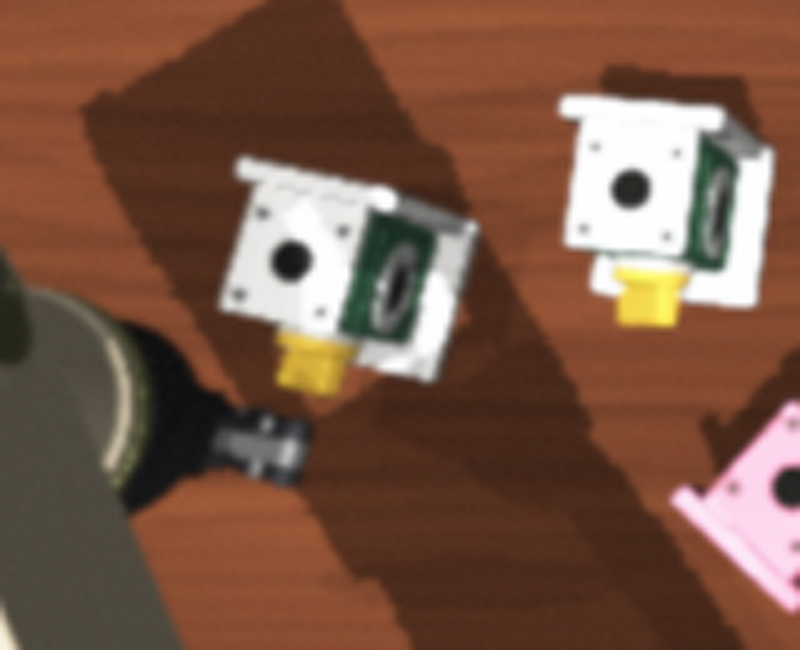

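View pics/c5.png

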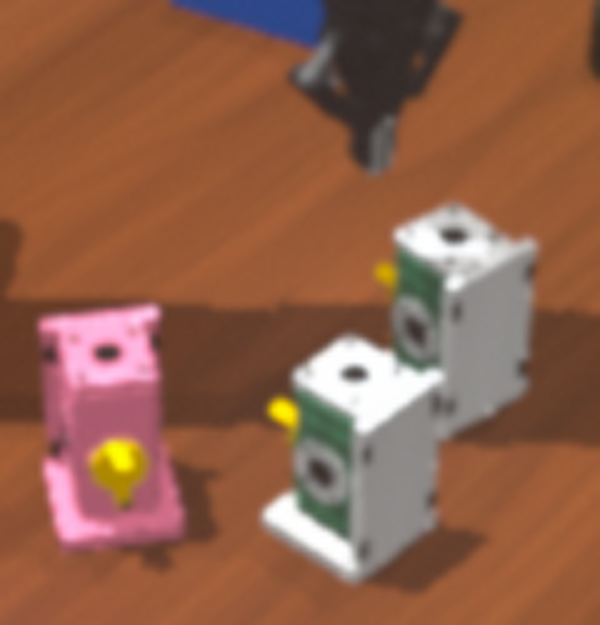

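```bash
python3 -m jog '[[-0.02,0,0,0,0],[-0.032,0,0,0,0],[-0.04,0,-0.002,0,0],[-0.046,0,-0.004,0,0],[-0.052,0,-0.006,0,0],[-0.058,0,-0.009,0,0],[-0.064,0,-0.012,0,0],[-0.07,0,-0.014,0,0],[-0.076,0,-0.016,0,0],[-0.082,0,-0.018,0,0],[-0.088,0,-0.02,0,0],[-0.094,0,-0.02,0,0],[-0.1,0,-0.021,0,0],[-0.105,0,-0.022,0,0]]'; python3 -c "
from h import *
st()
s=snap('top'); crop(s,75,230,235,360,5,'c6.png');s=snap('scene'); crop(s,270,100,430,225,5,'c7.png')"
```

```text
time: 4.3
tool_pos: [484.1, 295.0, 123.1]
tcp_rot: [179.9, -0.0, 169.0]
ft_force: [0.5, -0.5, -0.9]
finger_gap: -0.4
t 4.30 pos [484.1 295.  123.1] rot [179.9  -0.  169. ] F [ 0.5 -0.5 -0.9] T [ 0.06 -0.03 -0.07] gap -0.4 j [ 26.   5.  96.   0.  79. -53.]
```

View pics/c7.png

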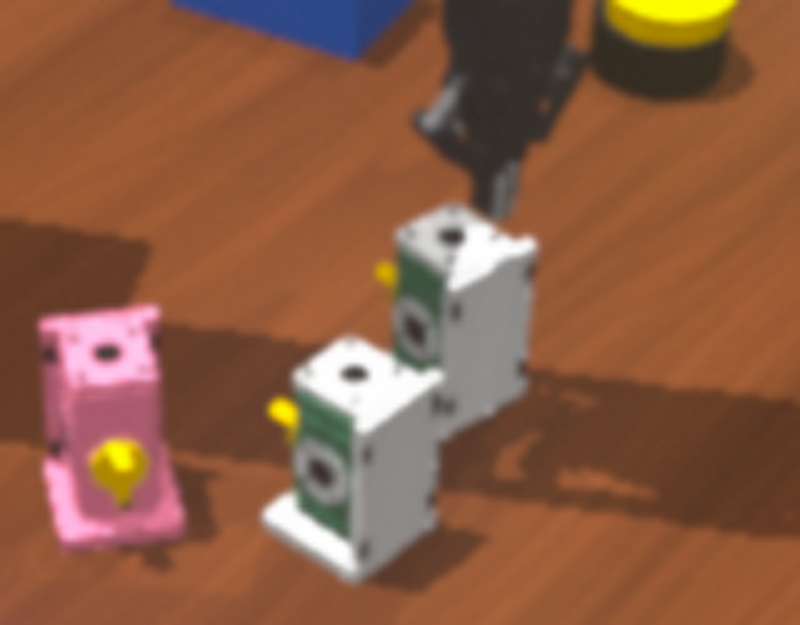

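View pics/c6.png

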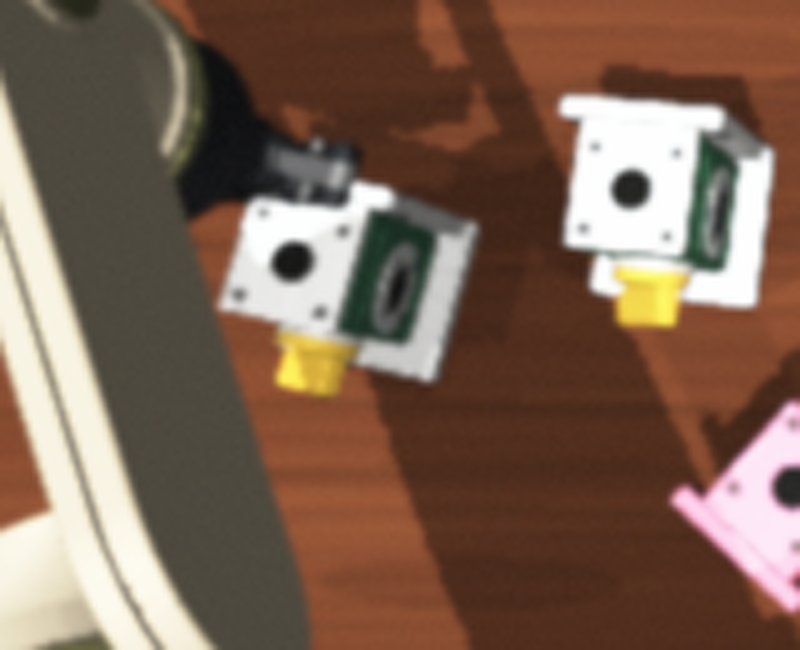

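```bash
python3 -c "
from h import *
s=snap('top'); print(proj(s,[[484,295,123],[452,300,120],[452,300,0]]))
s=snap('scene'); print(proj(s,[[484,295,123],[452,300,120],[452,300,0]])); crop(s,270,100,430,225,5,'c8.png')"
```

```text
[[136.58260898 266.94204601]
 [133.6608264  281.90166289]
 [151.73762137 286.79333192]]
[[367.30549898 151.09574828]
 [359.67528603 147.1863514 ]
 [357.83771143 177.20630639]]
```

```bash
python3 -c "
from h import *
st()
for n in('top','scene'):
  s=snap(n); print(proj(s,[[379.6,314.4,99.7],[484,295,123]]))
  print(-s['R'].T@s['t'])
crop(s,300,100,420,190,6,'c9.png')"
```

```text
t 4.50 pos [483.7 295.2 123.1] rot [179.9  -0.  169. ] F [0.2 0.9 0.8] T [ 0.02 -0.02 -0.01] gap 0.1 j [ 26.   5.  96.   0.  79. -53.]
[[127.88365963 316.26551304]
 [136.58260898 266.94204601]]
[ 349.10543483  -91.19521076 1188.98661369]
[[343.43985015 141.66188141]
 [367.30549898 151.09574828]]
[1262.96438749 -931.14463165 1221.27648251]
```

View pics/c9.png

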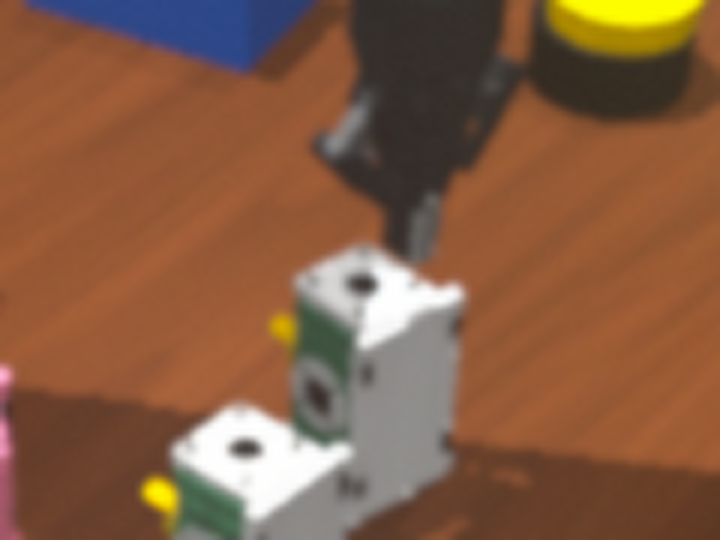

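```bash
python3 -m jog '[[0,0,-0.04,0,0],[0.03,0,-0.04,0,0],[0.08,0,-0.04,0,0],[0.13,0,-0.04,0,0],[0.14,0,-0.02,0,0],[0.14,0,0.02,0,0],[0.14,0,0.06,0,0],[0.14,0,0.07,0,0],[0.14,0,0.07,0,0]]'; python3 -c "
from h import *
q=st()
for n in('top','scene'):
  s=snap(n); c=proj(s,q['tool_pos'])[0]; print(n,c); x,y=c.astype(int); crop(s,max(x-40,0),y-40,max(x-40,0)+80,y+40,6,n+'_tip.png')"
```

```text
time: 5.5
tool_pos: [344.4, 321.0, 51.6]
tcp_rot: [-179.9, -0.2, 169.0]
ft_force: [0.8, 0.2, 0.7]
finger_gap: 0.4
t 5.50 pos [344.4 321.   51.6] rot [-179.9   -0.2  169. ] F [0.8 0.2 0.7] T [-0.04  0.01  0.03] gap 0.4 j [ 37.  -5. 114.   0.  71. -42.]
top [131.69357576 332.7543549 ]
scene [335.57869342 148.71767063]
```

View pics/top_tip.png

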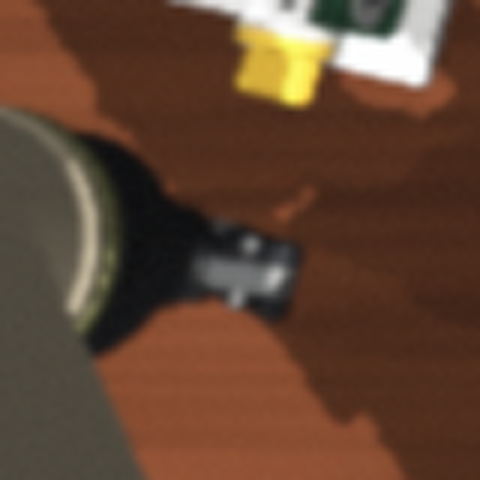

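View pics/scene_tip.png

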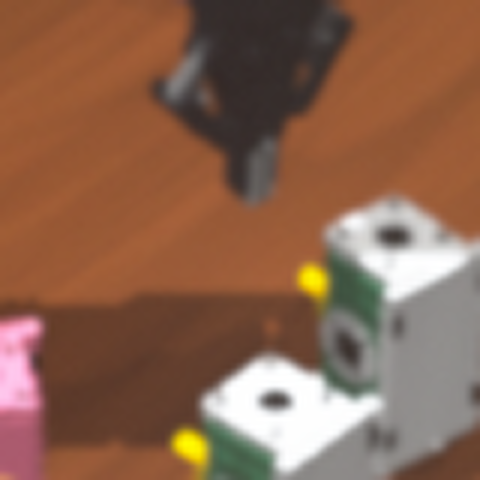

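```bash
python3 -c "
from h import *
a=snap('top');b=snap('scene')
P=lambda s:s['K']@np.c_[s['R'],s['t']]
def tri(p,q):
  X=cv2.triangulatePoints(P(a),P(b),np.array(p,float).reshape(2,1),np.array(q,float).reshape(2,1)); X=X[:3,0]/X[3]; print(X,proj(a,X)-p,proj(b,X)-q)
tri((139,337.5),(337.7,142)); tri((135,335),(337.7,142))
# hole of unit A, both
tri((133.4,282.2),(360.4,147.0))
tri((201,267.6),(341.2,174.6))
"
```

```text
[347.66036442 306.76014145  84.15764579] [[-6.07620449 -6.18201069]] [[-3.79226879  1.04610904]]
[348.63527122 311.81112135  82.80951272] [[-4.13858709 -4.1425244 ]] [[-2.61066042  0.75737548]]
[452.37635705 301.77036018 119.42889046] [[-0.45555656 -0.44987573]] [[-0.30175344  0.10824195]]
[484.84990347 158.58546478 118.70385015] [[-0.60477033 -0.58993081]] [[-0.42658722  0.12773916]]
```

```bash
python3 -m jog '[[0,0,0.01,0,0],[0,0,0.02,0,0],[0,0,0.025,0,0],[0,0,0.028,0,0],[0,0,0.031,0,0],[0,0,0.034,0,0],[0,0,0.034,0,0]]'; python3 -c "
from h import *
q=st()
for n in('top','scene'):
  s=snap(n); c=proj(s,q['tool_pos'])[0]; print(n,c); x,y=c.astype(int); crop(s,max(x-40,0),y-40,max(x-40,0)+80,y+40,6,n+'_tip2.png')"
```

```text
time: 6.4
tool_pos: [347.5, 323.1, 21.1]
tcp_rot: [179.8, 0.1, 169.0]
ft_force: [0.0, -0.3, 0.1]
finger_gap: -0.1
t 6.40 pos [347.5 323.1  21.1] rot [1.798e+02 1.000e-01 1.690e+02] F [ 0.  -0.3  0.1] T [ 0.02 -0.04 -0.  ] gap -0.1 j [ 37.  -3. 115.   0.  67. -42.]
top [135.68766268 331.36138283]
scene [336.51128108 156.20410108]
```

View pics/scene_tip2.png

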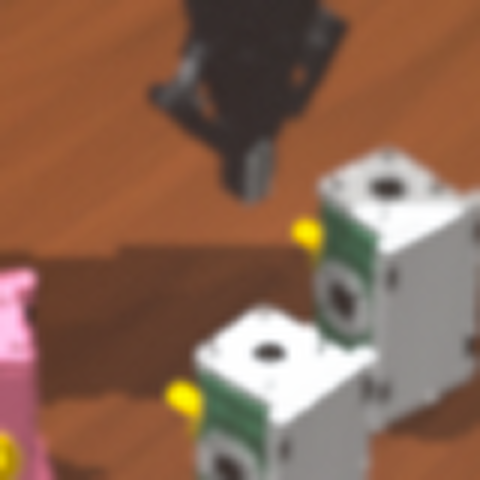

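View pics/top_tip2.png

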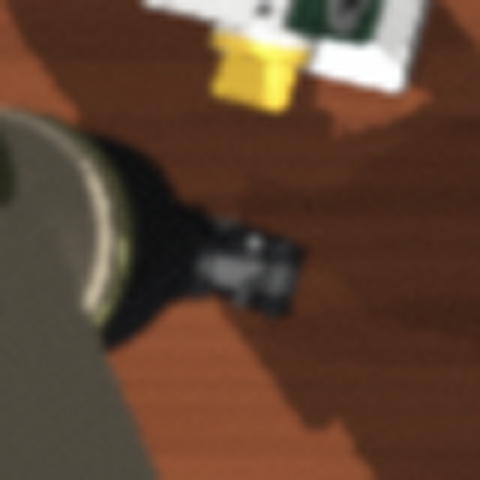

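```bash
python3 -m jog '[[0,0,0.003,0,0],[0,0,0.006,0,0],[0,0,0.009,0,0],[0,0,0.012,0,0],[0,0,0.014,0,0],[0,0,0.014,0,0]]'; python3 -c "
from h import *
st()"; 
```

```text
time: 7.1
tool_pos: [347.5, 323.1, 7.1]
tcp_rot: [179.8, 0.1, 169.0]
ft_force: [-0.2, -0.5, 0.3]
finger_gap: 0.1
t 7.10 pos [347.5 323.1   7.1] rot [1.798e+02 1.000e-01 1.690e+02] F [-0.2 -0.5  0.3] T [-0.   -0.03 -0.02] gap 0.1 j [ 37.  -1. 116.   0.  66. -42.]
```

```bash
python3 -m jog '[[0,0,0.003,0,0],[0,0,0.006,0,0],[0,0,0.008,0,0],[0,0,0.010,0,0],[0,0,0.010,0,0]]'; python3 -c "
from h import *
q=st()
for n in('top','scene'):
  s=snap(n); c=proj(s,q['tool_pos'])[0]; print(n,c); x,y=c.astype(int); crop(s,max(x-40,0),y-40,max(x-40,0)+80,y+40,6,n+'_tip3.png')"
```

```text
time: 7.6
tool_pos: [347.3, 323.0, -3.2]
tcp_rot: [179.8, 0.1, 169.0]
ft_force: [-0.1, -0.3, 0.6]
finger_gap: 0.0
t 7.60 pos [347.3 323.   -3.2] rot [1.798e+02 1.000e-01 1.690e+02] F [-0.1 -0.3  0.6] T [ 0.02 -0.06 -0.06] gap 0.0 j [ 37.  -0. 116.   0.  64. -42.]
top [139.42118303 331.42876728]
scene [336.29193934 162.03088551]
```

View pics/scene_tip3.png

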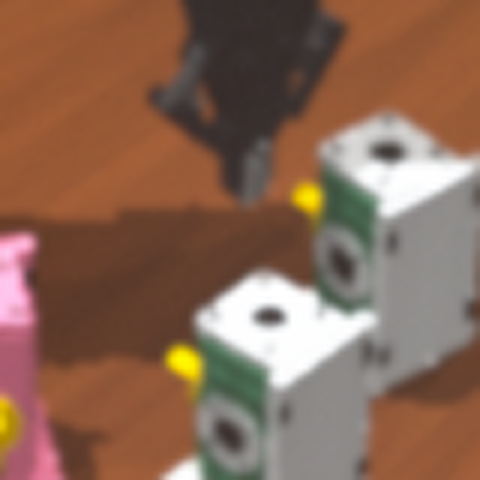

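```bash
python3 -m jog '[[0,0,0.003,0,0],[0,0,0.006,0,0],[0,0,0.008,0,0],[0,0,0.010,0,0],[0,0,0.010,0,0]]';python3 -m jog '[[0,0,0.002,0,0],[0,0,0.004,0,0],[0,0,0.005,0,0],[0,0,0.005,0,0]]'; python3 -m jog '[[0,0,0.002,0,0],[0,0,0.003,0,0],[0,0,0.003,0,0]]'
```

```text
time: 8.2
tool_pos: [347.3, 323.0, -13.3]
tcp_rot: [179.8, 0.1, 169.0]
ft_force: [0.3, -0.1, 0.4]
finger_gap: -0.3
time: 8.6
tool_pos: [347.1, 322.9, -18.6]
tcp_rot: [179.8, 0.0, 169.0]
ft_force: [-0.1, -0.1, 0.2]
finger_gap: 0.2
time: 8.9
tool_pos: [347.0, 322.8, -21.8]
tcp_rot: [179.9, 0.0, 169.0]
ft_force: [0.3, -0.4, 0.1]
finger_gap: -0.0
```

```bash
python3 -m jog '[[0,0,0.0015,0,0],[0,0,0.003,0,0],[0,0,0.003,0,0]]';python3 -m jog '[[0,0,0.0015,0,0],[0,0,0.002,0,0],[0,0,0.002,0,0]]';  python3 -c "
from h import *
q=st()
for n in('top','scene'):
  s=snap(n); c=proj(s,q['tool_pos'])[0]; print(n,c); x,y=c.astype(int); crop(s,max(x-40,0),y-40,max(x-40,0)+80,y+40,6,n+'_tip4.png')"
```

```text
time: 9.2
tool_pos: [346.8, 322.6, -25.0]
tcp_rot: [179.9, 0.0, 169.0]
ft_force: [-0.6, -0.3, -0.4]
finger_gap: -0.0
time: 9.5
tool_pos: [346.7, 322.5, -27.2]
tcp_rot: [179.9, 0.0, 169.0]
ft_force: [-0.2, -0.4, 0.1]
finger_gap: -0.3
t 9.50 pos [346.7 322.5 -27.2] rot [179.9   0.  169. ] F [-0.2 -0.4  0.1] T [-0.04 -0.02  0.06] gap -0.3 j [ 37.   2. 116.   0.  62. -42.]
top [143.05804283 331.69417895]
scene [335.91381285 167.64970025]
```

View pics/scene_tip4.png

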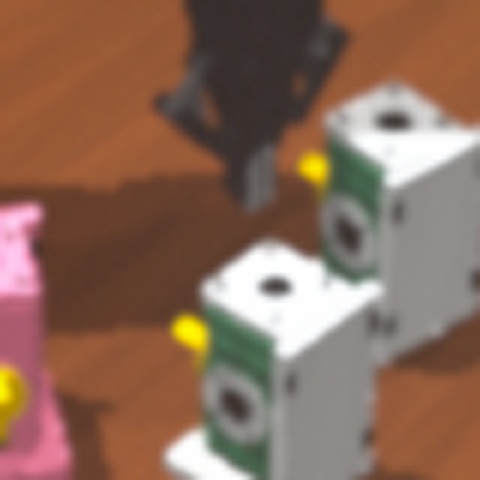

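View pics/top_tip4.png

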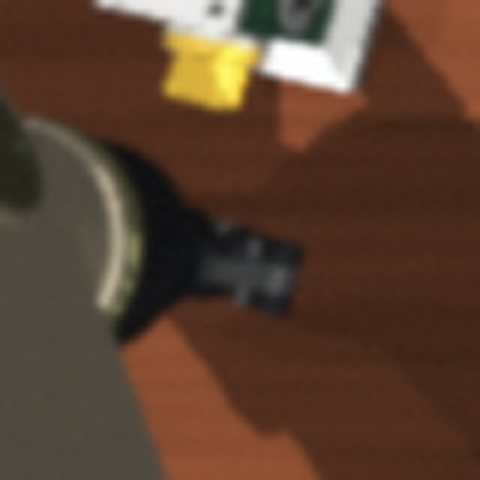

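```bash
for i in 1 2 3; do python3 -m jog '[[0,0,0.0015,0,0],[0,0,0.002,0,0]]' | egrep 'pos|force'; done
```

```text
tool_pos: [346.8, 322.6, -29.2]
ft_force: [-0.1, 0.7, -0.6]
tool_pos: [346.7, 322.5, -31.4]
ft_force: [-0.7, 0.9, -0.2]
tool_pos: [346.8, 322.6, -32.5]
ft_force: [-5.8, -4.8, 19.2]
```

```bash
python3 -m jog '[[0,0,-0.001,0,0],[0,0,-0.001,0,0]]' | egrep 'pos|force'; python3 -c "
from h import *
q=st()
for n in('top','scene'):
  s=snap(n); c=proj(s,q['tool_pos'])[0]; X=q['tool_pos'].copy(); X[2]=0; x,y=c.astype(int); p=proj(s,X)[0];print(n,c,p,(p-[max(x-40,0),y-40])*6+3);  crop(s,max(x-40,0),y-40,max(x-40,0)+80,y+40,6,n+'_tip5.png')"
```

```text
tool_pos: [347.0, 322.8, -31.3]
ft_force: [-0.7, -0.0, 0.2]
t 10.40 pos [347.  322.8 -31.3] rot [179.9   0.  169. ] F [-0.7 -0.   0.2] T [-0.01  0.05  0.  ] gap -0.0 j [ 37.   2. 116.   0.  61. -42.]
top [143.52392187 331.54012659] [138.989108   331.55247706] [218.93464798 246.31486236]
scene [336.02655185 168.59751239] [336.22048774 161.2492104 ] [244.32292642 202.49526238]
```

View pics/scene_tip5.png

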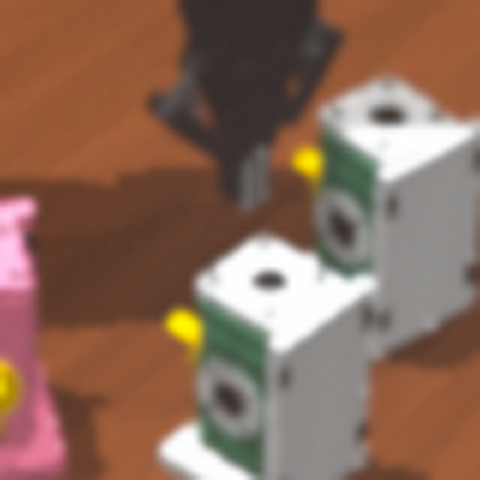

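View pics/top_tip5.png

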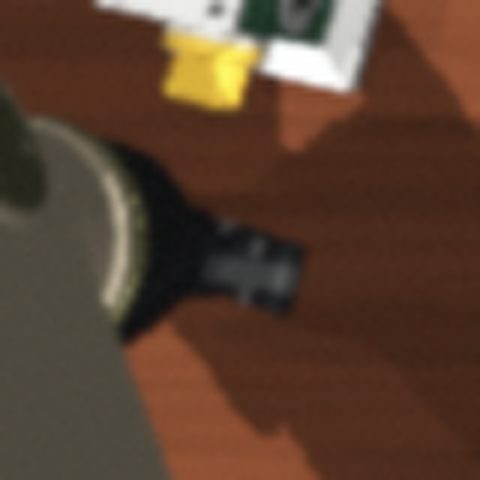

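```bash
python3 -c "
from h import *
s=snap('top');print(proj(s,[[379.6,314.4,131],[484,295,154]])); im=cv2.imread('pics/top0.png');cv2.imwrite('pics/st.png',cv2.resize(im[350:450,500:640],None,fx=5,fy=5,interpolation=cv2.INTER_CUBIC)); print(proj(s,[[258,-541,198],[258,-541,216],[258,-541,230]]))
s=snap('scene');im=cv2.imread('pics/scene0.png');cv2.imwrite('pics/st2.png',cv2.resize(im[170:280,30:130],None,fx=5,fy=5,interpolation=cv2.INTER_CUBIC)); print(proj(s,[[258,-541,198],[258,-541,216],[258,-541,230]]))"
```

```text
[[122.35276955 315.82870676]
 [131.34664985 265.06389943]]
[[547.83180258 379.62796082]
 [552.19745991 380.53983116]
 [555.70801532 381.27309332]]
[[ 87.17896821 259.67509329]
 [ 84.99885739 254.50056777]
 [ 83.2746696  250.40818234]]
```

View pics/st.png

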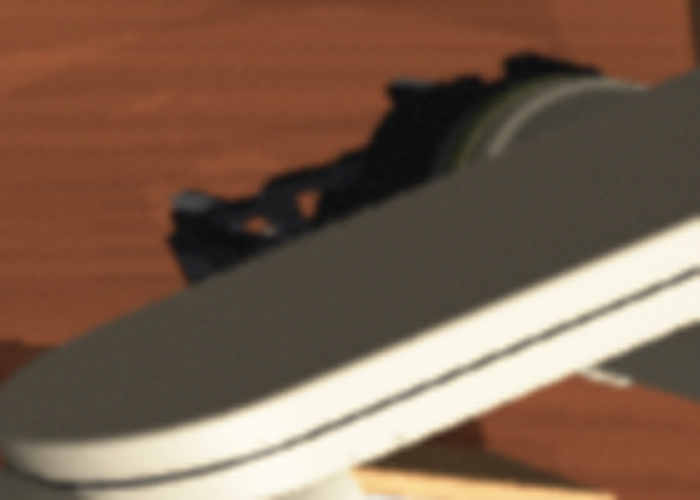

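View pics/st2.png

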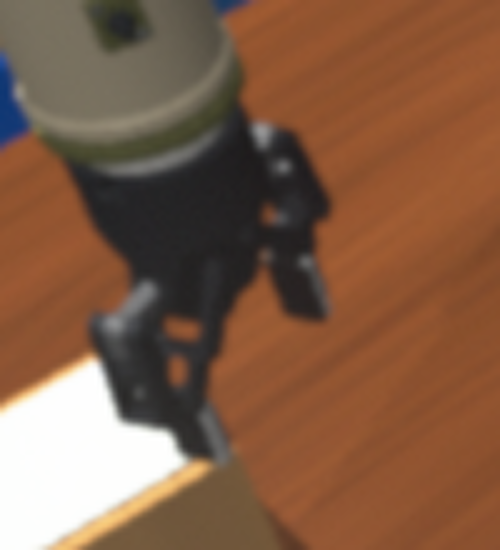

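```bash
python3 -m jog '[[0,0,-0.04,0,0],[0,0,-0.08,0,0],[0,0,-0.101,0,0],[-0.03,0,-0.101,0,0],[-0.05,0,-0.101,0,0],[-0.06,0,-0.101,0,0],[-0.06,0,-0.101,0,0]]'; python3 -c "
from h import *
q=st()
s=snap('top'); crop(s,75,230,235,360,5,'d1.png')"
```

```text
time: 11.3
tool_pos: [406.1, 310.5, 68.9]
tcp_rot: [179.9, -0.0, 168.9]
ft_force: [-1.8, 0.4, -0.6]
finger_gap: -0.1
t 11.30 pos [406.1 310.5  68.9] rot [179.9  -0.  168.9] F [-1.8  0.4 -0.6] T [ 0.01 -0.03  0.03] gap -0.1 j [ 32.  -0. 107.   0.  73. -47.]
```

View pics/d1.png

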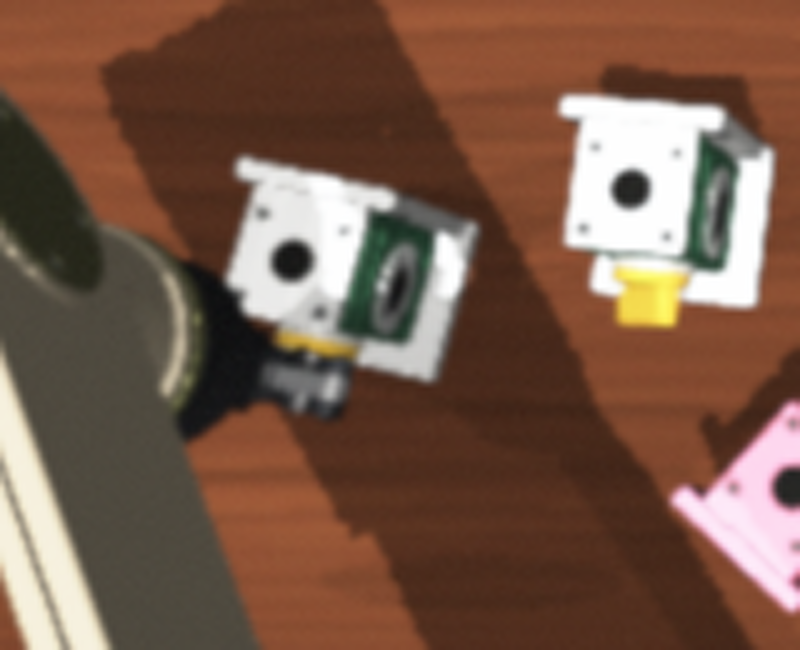

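```bash
python3 -m jog '[[-0.006,0,0,0,0],[-0.012,0,-0.002,0,0],[-0.018,0,-0.004,0,0],[-0.024,0,-0.006,0,0],[-0.03,0,-0.008,0,0],[-0.036,0,-0.011,0,0],[-0.042,0,-0.013,0,0],[-0.048,0,-0.015,0,0],[-0.054,0,-0.017,0,0],[-0.06,0,-0.019,0,0]]'; python3 -c "
from h import *
q=st()
s=snap('scene'); crop(s,290,90,430,210,5,'d2.png')"
```

```text
time: 12.35
tool_pos: [464.7, 298.9, 87.6]
tcp_rot: [180.0, -0.1, 168.9]
ft_force: [-0.3, 0.2, -0.5]
finger_gap: 0.1
t 12.35 pos [464.7 298.9  87.6] rot [ 1.800e+02 -1.000e-01  1.689e+02] F [-0.3  0.2 -0.5] T [0.09 0.14 0.03] gap 0.1 j [ 27.   5. 100.   0.  75. -52.]
```

View pics/d2.png

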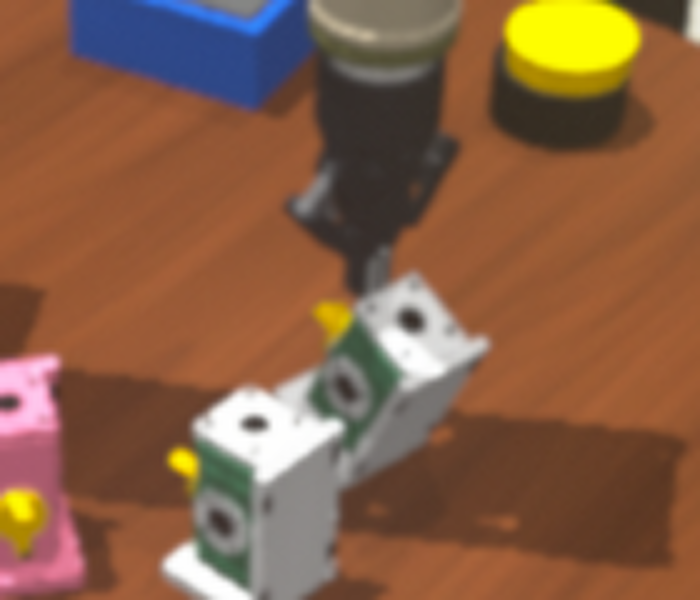

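Leaning well; continue.

```bash
python3 -m jog '[[-0.006,0,-0.001,0,0],[-0.012,0,-0.002,0,0],[-0.018,0,-0.003,0,0],[-0.024,0,-0.004,0,0],[-0.03,0,-0.005,0,0]]'; python3 -c "
from h import *
q=st()
s=snap('scene'); crop(s,290,90,430,210,5,'d3.png')"
```

```text
time: 12.9
tool_pos: [495.8, 293.0, 93.3]
tcp_rot: [179.9, 0.0, 168.9]
ft_force: [-0.2, 0.8, 0.0]
finger_gap: -0.5
t 12.90 pos [495.8 293.   93.3] rot [179.9   0.  168.9] F [-0.2  0.8  0. ] T [ 0.02  0.02 -0.02] gap -0.5 j [ 25.   8.  96.   0.  76. -53.]
```

View pics/d3.png

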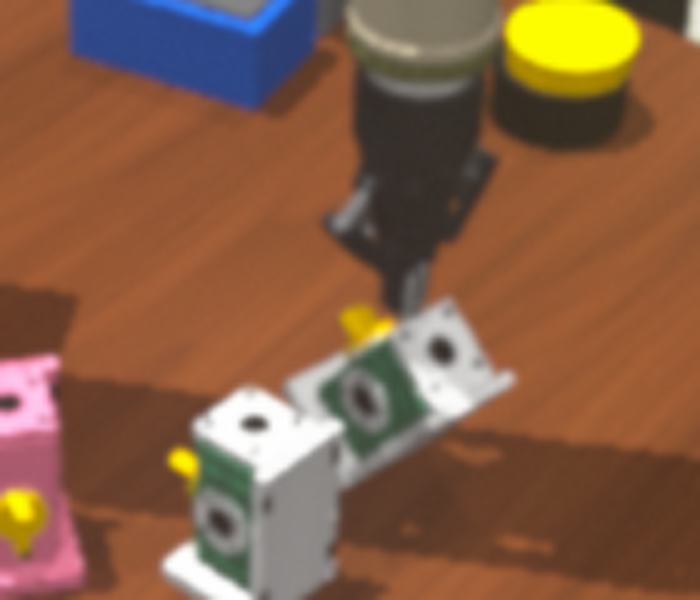

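```bash
python3 -m jog '[[-0.006,0,-0.01,0,0],[-0.008,0,-0.04,0,0],[-0.006,0,-0.08,0,0],[-0.006,0,-0.11,0,0],[-0.006,0,-0.11,0,0],[-0.006,0,-0.11,0,0]]'; python3 -c "
from h import *
q=st()
s=snap('scene'); crop(s,270,90,430,210,5,'d4.png')
s=snap('top'); crop(s,75,210,235,330,5,'d5.png')"
```

```text
time: 13.55
tool_pos: [503.4, 291.8, 205.3]
tcp_rot: [179.8, 0.2, 168.9]
ft_force: [0.1, -0.8, 0.4]
finger_gap: -0.1
t 13.55 pos [503.4 291.8 205.3] rot [179.8   0.2 168.9] F [ 0.1 -0.8  0.4] T [ 0.   -0.01 -0.  ] gap -0.1 j [ 25.   4.  88.   0.  87. -54.]
```

View pics/d4.png

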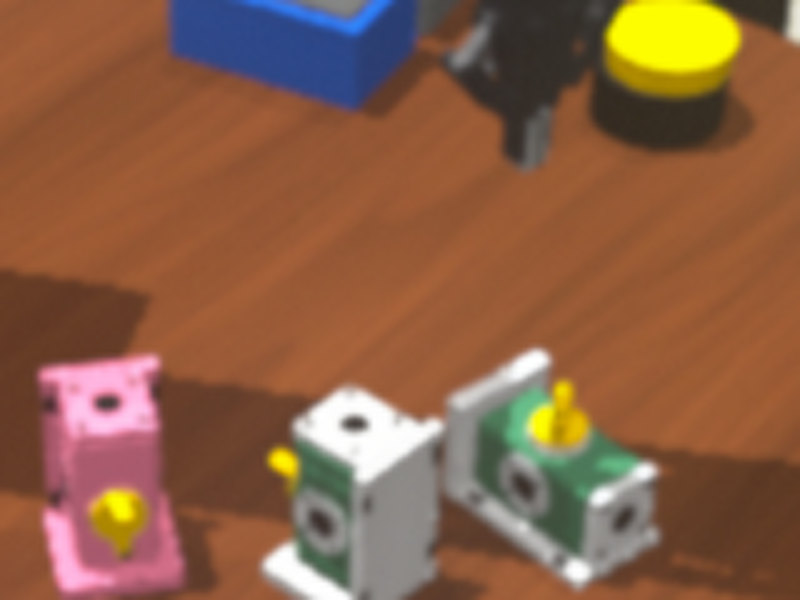

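View pics/d5.png

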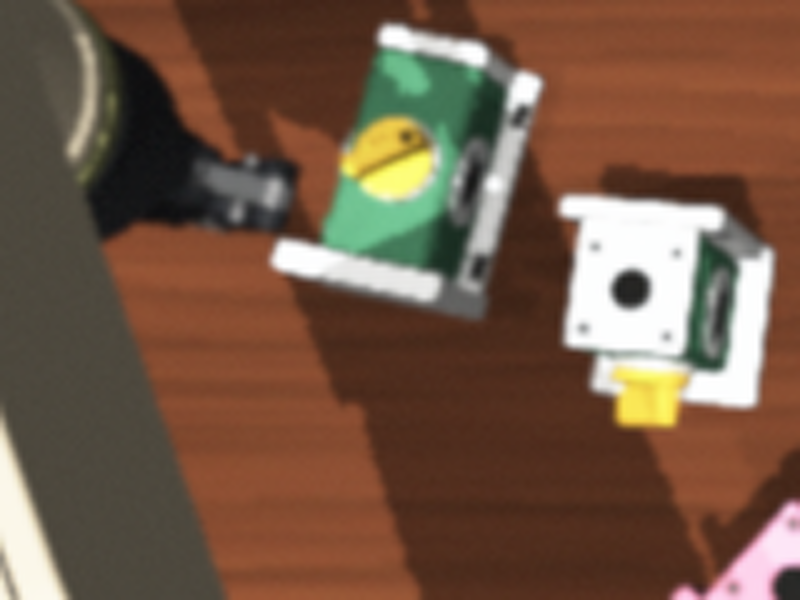

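```bash
python3 -c "
from h import *
go((410,200,200,176.35),(413,160.5,100,176.35),(413,160.5,69,176.35))"
```

```text
t 13.65 pos [502.  291.2 202.6] rot [180.   -0.  168.9] F [0.1 0.2 0.3] T [-0.   -0.01 -0.02] gap 0.1 j [ 25.   4.  88.   0.  87. -54.]
[ 0.0727 -0.1072  0.0026] turn -0.1299 rows>=2.6 j6~-60
[ 0.0621 -0.1454  0.1025] turn -0.1299 rows>=2.2 j6~-65
[ 0.0621 -0.1454  0.1335] turn -0.1299 rows>=0.6 j6~-65
```

```bash
python3 -m jog '[[0.04,-0.04,0,-0.06,0],[0.07,-0.08,0,-0.13,0],[0.073,-0.107,0.0,-0.13,0],[0.064,-0.14,0.02,-0.13,0],[0.062,-0.145,0.06,-0.13,0],[0.062,-0.145,0.1,-0.13,0],[0.062,-0.145,0.13,-0.13,0],[0.062,-0.145,0.1335,-0.13,0],[0.062,-0.145,0.1335,-0.13,0]]'; python3 -c "
from h import *
q=st()
s=snap('top'); crop(s,105,210,265,330,5,'e1.png')"
```

```text
time: 14.55
tool_pos: [411.7, 160.5, 67.9]
tcp_rot: [-180.0, -0.2, 176.4]
ft_force: [-0.5, -0.6, 0.5]
finger_gap: 0.1
t 14.55 pos [411.7 160.5  67.9] rot [-180.    -0.2  176.4] F [-0.5 -0.6  0.5] T [ 0.01 -0.02  0.  ] gap 0.1 j [ 15. -11. 118.   0.  74. -72.]
```

View pics/e1.png

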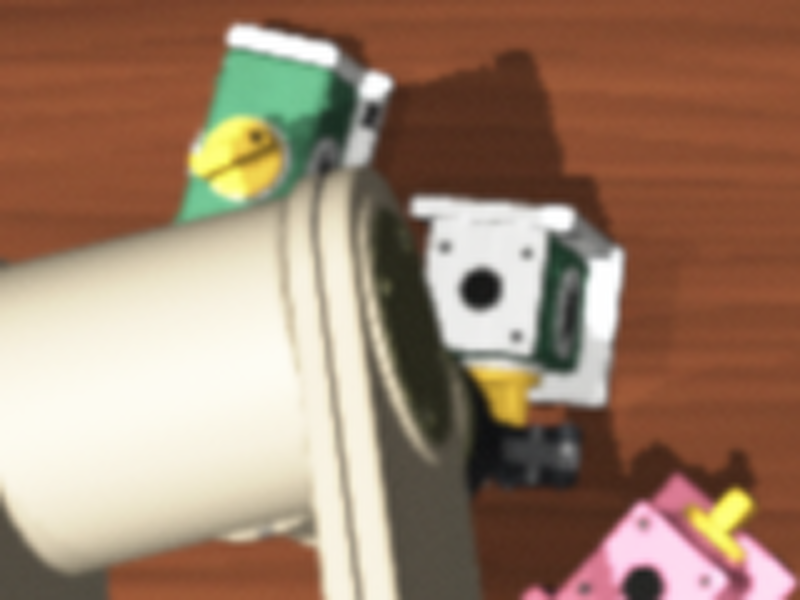

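```bash
python3 -c "
from h import *
s=snap('top'); T=np.array([411.7,160.5,99])
Rm=Ro.from_euler('z',176.35,degrees=True).as_matrix()
f=lambda X:((proj(s,X)-[105,210])*5).round(0)
# fingers box: x +-11, y +-14.5, z 0..40
print(f([T+Rm@np.array([a,b,c]) for c in(0,40) for a in(-11,11) for b in(-14.5,14.5)]))
s=snap('scene'); crop(s,270,90,430,210,5,'e2.png'); f=lambda X:((proj(s,X)-[270,90])*5).round(0)
print(f([T+Rm@np.array([a,b,c]) for c in(0,40) for a in(-11,11) for b in(-14.5,14.5)]))
"
```

```text
[[444. 430.]
 [511. 435.]
 [439. 481.]
 [505. 485.]
 [422. 424.]
 [490. 428.]
 [416. 476.]
 [484. 481.]]
[[287. 396.]
 [255. 419.]
 [260. 381.]
 [228. 403.]
 [288. 343.]
 [256. 366.]
 [260. 328.]
 [228. 350.]]
```

View pics/e2.png

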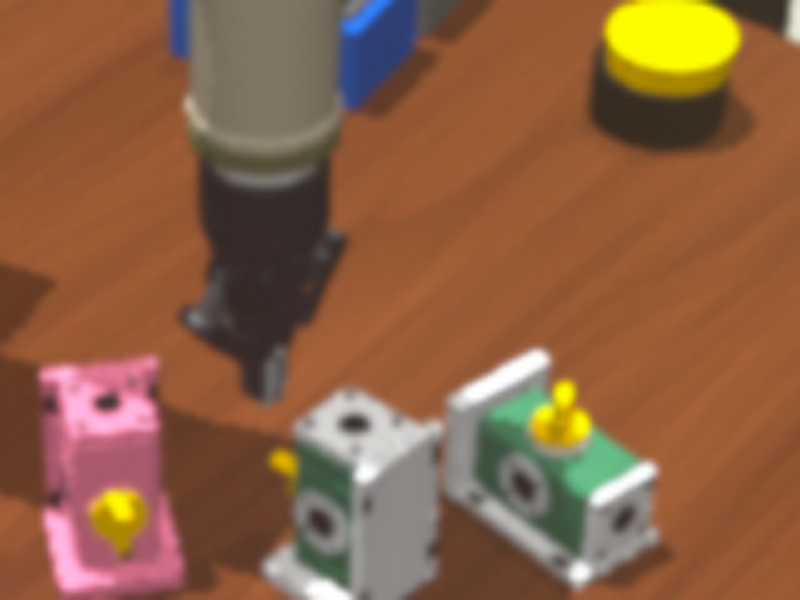

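```bash
python3 -m jog '[[-0.012,0,0,0,0],[-0.022,0,0,0,0],[-0.03,0,0,0,0],[-0.036,0,-0.002,0,0],[-0.042,0,-0.004,0,0],[-0.048,0,-0.006,0,0],[-0.054,0,-0.008,0,0],[-0.06,0,-0.01,0,0],[-0.066,0,-0.012,0,0],[-0.072,0,-0.014,0,0],[-0.078,0,-0.016,0,0],[-0.084,0,-0.018,0,0],[-0.09,0,-0.02,0,0],[-0.096,0,-0.021,0,0],[-0.102,0,-0.022,0,0],[-0.108,0,-0.023,0,0],[-0.113,0,-0.024,0,0]]'; python3 -c "
from h import *
q=st()
s=snap('scene'); crop(s,270,90,430,210,5,'e3.png')"
```

```text
time: 16.4
tool_pos: [527.9, 154.1, 95.3]
tcp_rot: [179.9, 0.1, 176.4]
ft_force: [-0.3, -1.0, -0.7]
finger_gap: -0.0
t 16.40 pos [527.9 154.1  95.3] rot [1.799e+02 1.000e-01 1.764e+02] F [-0.3 -1.  -0.7] T [-0.04 -0.04 -0.06] gap -0.0 j [ 11.   4. 100.   0.  76. -75.]
```

View pics/e3.png

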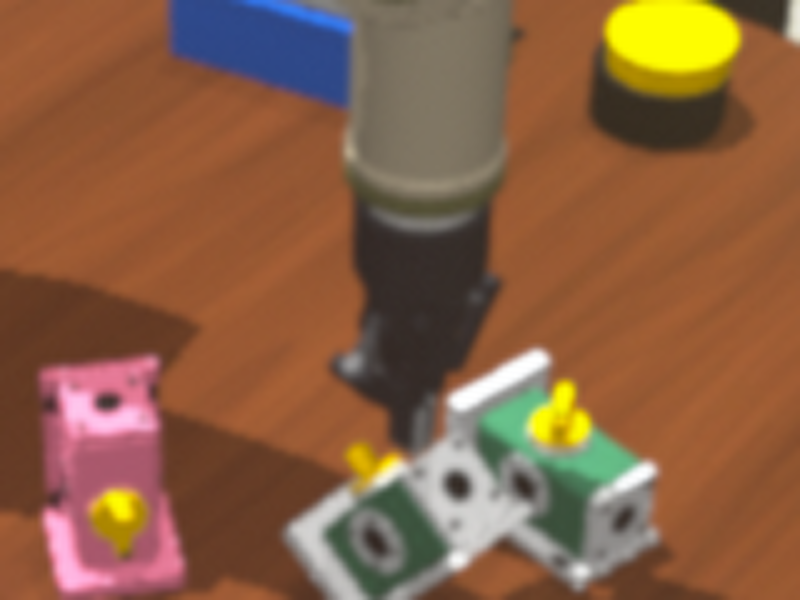

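```bash
python3 -m jog '[[-0.004,0,-0.01,0,0.2],[-0.006,0,-0.04,0,0.5],[-0.0,0,-0.08,0,0.5],[0.03,0,-0.11,0,0.5],[0.08,0,-0.11,0,0.5],[0.1,0,-0.11,0,0.5],[0.1,0,-0.11,0,0.5]]'; python3 -c "
from h import *
q=st()
s=snap('top'); crop(s,105,200,265,320,5,'e4.png');s=snap('scene'); crop(s,290,110,450,230,5,'e5.png')"
```

```text
time: 17.15
tool_pos: [426.9, 160.7, 206.6]
tcp_rot: [179.9, 0.3, 176.4]
ft_force: [1.6, 0.3, 0.8]
finger_gap: 43.0
t 17.15 pos [426.9 160.7 206.6] rot [179.9   0.3 176.4] F [1.6 0.3 0.8] T [-0.02 -0.   -0.  ] gap 43.0 j [ 14. -16. 107.   0.  89. -72.]
```

View pics/e4.png

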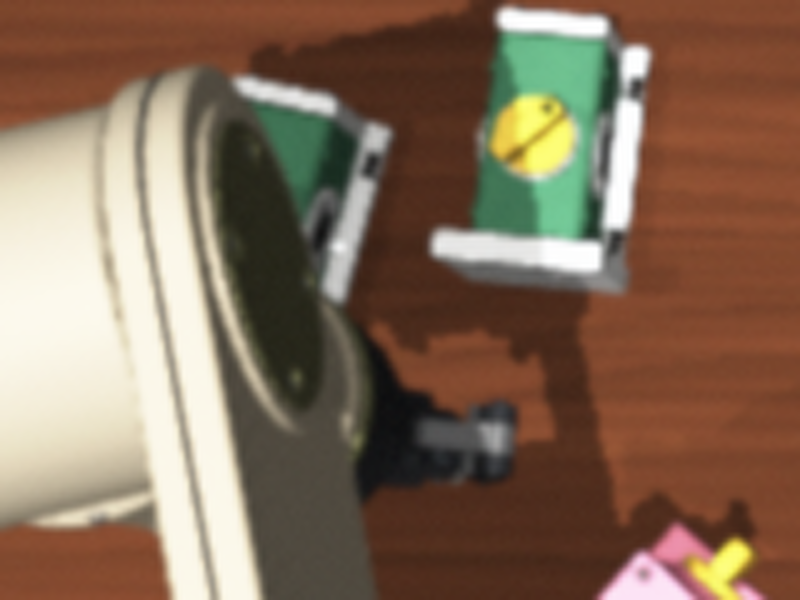

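View pics/e5.png

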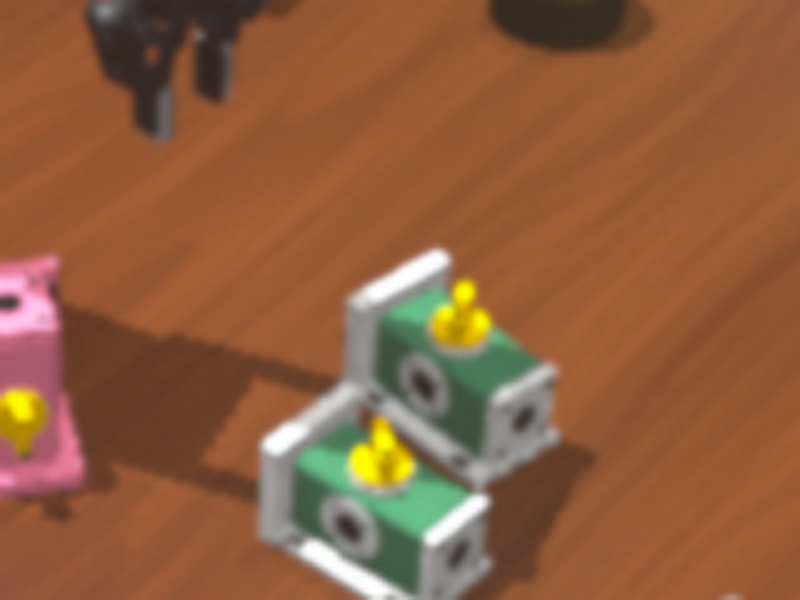

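```bash
python3 -c "
from h import *
s=snap('top')
def P(x,y,off,z): return back(s,(np.array([x,y])+.5)/5-.5+off,z)[0]
o=np.array([105,200])
print('B disc',P(533,138,o,74),'dot',P(547,107,o,92)); a=P(503,163,o,78);b=P(568,105,o,78);print(np.degrees(np.arctan2(*(b-a)[1::-1])))
fl=P(432,232,o,76);fr=P(602,243,o,76); el=P(500,12,o,72);er=P(608,20,o,72); d=fl-fr;print('flange',fl,fr,np.degrees(np.arctan2(d[1],d[0]))+90)
o=np.array([75,210])
print('A disc',P(390,158,o,74),'dot',P(407,137,o,92)); a=P(358,178,o,78);b=P(428,142,o,78);print(np.degrees(np.arctan2(*(b-a)[1::-1])))
fl=P(272,250,o,76);fr=P(438,290,o,76); d=fl-fr;print('flange',fl,fr,np.degrees(np.arctan2(d[1],d[0]))+90)
"
```

```text
B disc [582.47181067 148.69779694  74.        ] dot [593.06293617 139.12994955  92.        ]
-46.301639522417545
flange [538.22296829 192.17926486  76.        ] [533.4340343  114.82122507  76.        ] 176.45756284661564
A disc [549.34224393 280.63163267  74.        ] dot [555.72424198 267.64791162  92.        ]
-61.34733598392354
flange [506.56863279 330.31779842  76.        ] [488.64652512 254.37322556  76.        ] 166.72174364320244
```

```bash
python3 -c "
from h import *
go((582,149,110,135),(582,149,46,135))"
```

```text
t 17.30 pos [429.1 160.3 206.1] rot [179.9   0.3 176.4] F [ 0.2 -0.7 -0.1] T [0.03 0.02 0.  ] gap 42.4 j [ 14. -16. 106.   0.  89. -72.]
[-0.1528 -0.0018  0.0968] turn 0.7220 rows>=4.8 j6~-31
[-0.1525 -0.0019  0.1608] turn 0.7220 rows>=1.3 j6~-31
```

```bash
python3 -m jog '[[-0.04,0,0.0,0.15,0.5],[-0.08,0,0.02,0.3,0.5],[-0.12,0,0.05,0.45,0.5],[-0.152,-0.002,0.08,0.6,0.5],[-0.152,-0.002,0.09,0.722,0.5],[-0.152,-0.002,0.097,0.722,0.5],[-0.152,-0.002,0.097,0.722,0.5],[-0.152,-0.002,0.097,0.722,0.5]]' 30; python3 -c "
from h import *
go((582,149,46,135))
s=snap('top'); crop(s,145,200,265,290,6,'f1.png');s=snap('scene'); crop(s,300,130,420,220,6,'f2.png')"
```

```text
time: 18.1
tool_pos: [581.7, 149.0, 111.0]
tcp_rot: [179.7, 0.2, 135.2]
ft_force: [0.3, 0.6, 0.6]
finger_gap: 42.6
t 18.10 pos [581.7 149.  111. ] rot [179.7   0.2 135.2] F [0.3 0.6 0.6] T [0.01 0.01 0.05] gap 42.6 j [  9.  10.  91.   0.  78. -36.]
[ 0.     -0.0002  0.065 ] turn 0.0029 rows>=1.3 j6~-31
```

View pics/f1.png

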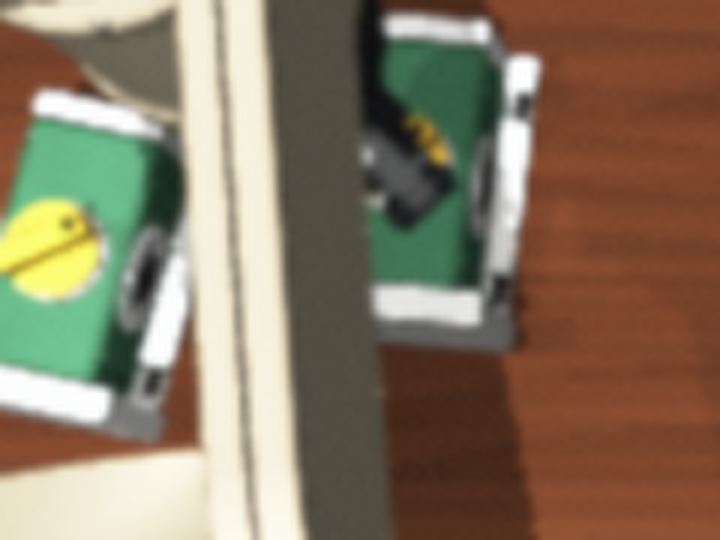

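View pics/f2.png

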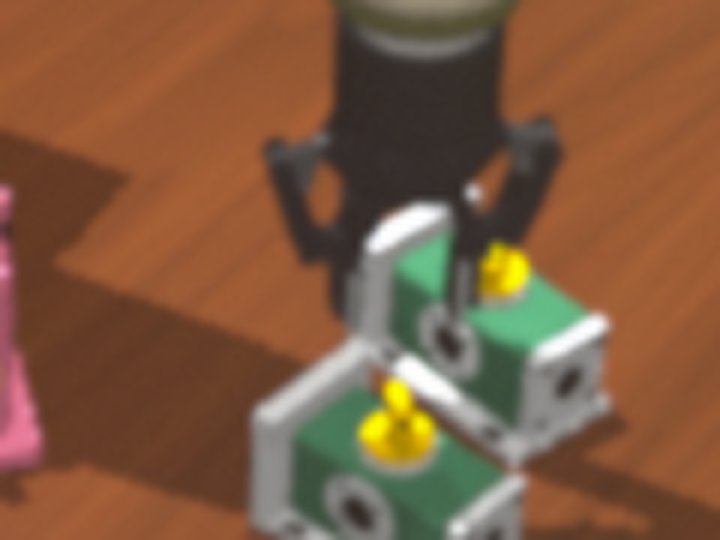

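```bash
python3 -m jog '[[0,0,0.03,0,0.5],[0,0,0.05,0,0.5],[0,0,0.06,0,0.5],[0,0,0.064,0,0.5],[0,0,0.064,0,0.5]]' 30; python3 -c "
from h import *
s=snap('scene'); crop(s,300,130,420,220,6,'f3.png')"
```

```text
time: 18.7
tool_pos: [582.8, 149.4, 48.4]
tcp_rot: [179.6, 0.3, 135.1]
ft_force: [1.2, -0.3, 0.8]
finger_gap: 42.5
```

View pics/f3.png

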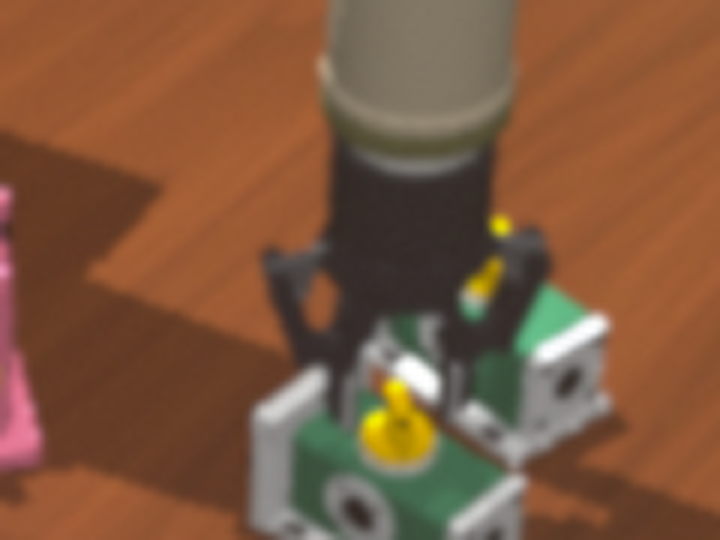

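```bash
python3 -m jog '[[0,0,0.001,0,0.3],[0,0,0.001,0,0.0],[0,0,0.001,0,0],[0,0,0.001,0,0],[0,0,0.001,0,0],[0,0,0.001,0,0]]' 30; python3 -c "
from h import *
st()
s=snap('scene'); crop(s,300,130,420,220,6,'f4.png')"
```

```text
time: 19.35
tool_pos: [584.2, 149.9, 49.2]
tcp_rot: [179.4, 0.3, 135.1]
ft_force: [0.1, 2.3, 5.8]
finger_gap: 9.3
t 19.35 pos [584.2 149.9  49.2] rot [179.4   0.3 135.1] F [0.1 2.3 5.8] T [ 0.39 -0.07 -0.06] gap 9.3 j [  9.  14.  94.   0.  71. -36.]
```

View pics/f4.png

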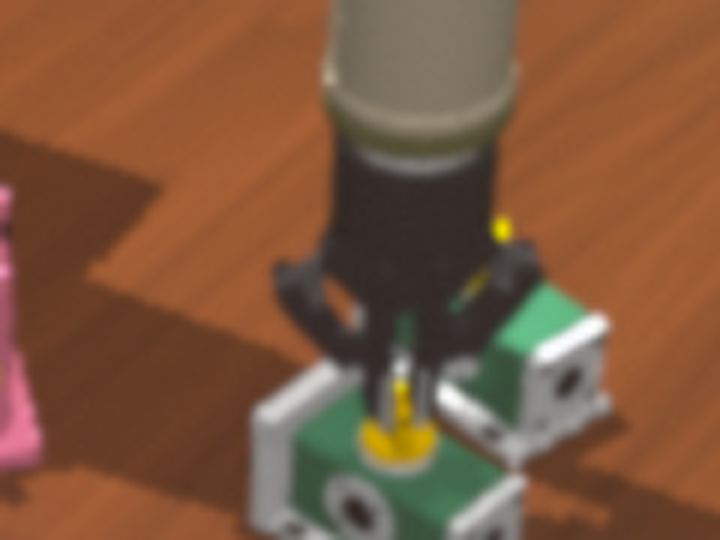

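```bash
python3 -m jog '[[0,0,-0.001,0.0,0],[0,0,-0.001,0.12,0],[0,0,-0.001,0.24,0],[0,0,-0.001,0.36,0],[0,0,-0.001,0.48,0],[0,0,-0.001,0.6,0],[0,0,-0.001,0.72,0],[0,0,-0.001,0.84,0],[0,0,-0.001,0.96,0],[0,0,-0.001,1.08,0],[0,0,-0.001,1.2,0],[0,0,-0.001,1.2,0]]' 30; python3 -c "
from h import *
st()
s=snap('scene'); crop(s,300,130,420,220,6,'f5.png')"
```

```text
time: 20.6
tool_pos: [584.0, 149.7, 49.6]
tcp_rot: [179.5, -0.4, 66.3]
ft_force: [1.9, 1.4, -2.7]
finger_gap: 8.7
t 20.60 pos [584.  149.7  49.6] rot [179.5  -0.4  66.3] F [ 1.9  1.4 -2.7] T [ 0.2  -0.22 -0.06] gap 8.7 j [ 9. 14. 94.  0. 71. 33.]
```

View pics/f5.png

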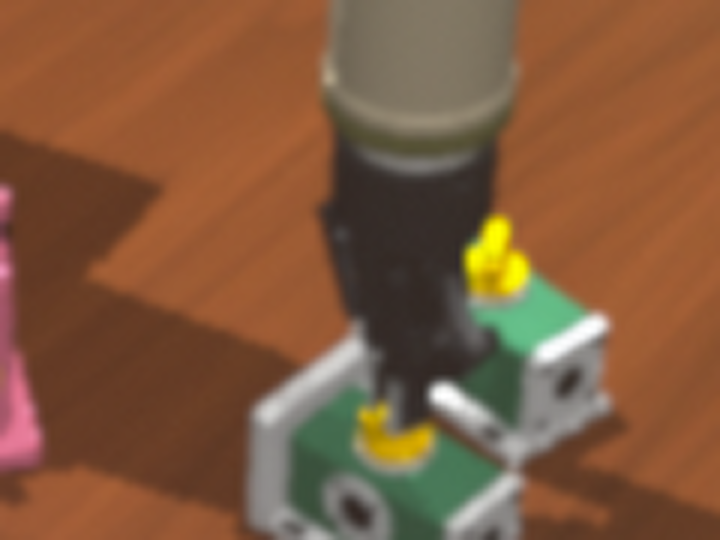

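```bash
python3 -m jog '[[0,0,0,0.12,0],[0,0,0,0.24,0],[0,0,0,0.36,0],[0,0,0,0.48,0],[0,0,0,0.6,0],[0,0,0,0.72,0],[0,0,0,0.84,0],[0,0,0,0.96,0],[0,0,0,1.08,0],[0,0,0,1.08,0]]' 30; python3 -c "
from h import *
st()"; python3 -m jog '[[0,0,0,0.04,0],[0,0,0,0.08,0],[0,0,0,0.12,0],[0,0,0,0.12,0]]' ; python3 -c "
from h import *
st()"
```

```text
time: 21.65
tool_pos: [584.1, 149.5, 49.7]
tcp_rot: [-179.9, -0.7, 4.7]
ft_force: [2.2, 0.7, -1.8]
finger_gap: 9.1
t 21.65 pos [584.1 149.5  49.7] rot [-179.9   -0.7    4.7] F [ 2.2  0.7 -1.8] T [ 0.1  -0.23 -0.05] gap 9.1 j [ 9. 14. 94.  0. 71. 95.]
time: 22.05
tool_pos: [584.1, 149.5, 49.7]
tcp_rot: [-179.8, -0.6, -1.9]
ft_force: [3.1, -0.2, -0.7]
finger_gap: 9.4
t 22.05 pos [584.1 149.5  49.7] rot [-179.8   -0.6   -1.9] F [ 3.1 -0.2 -0.7] T [-0.02 -0.29 -0.02] gap 9.4 j [  9.  14.  94.   0.  71. 101.]
```

```bash
for i in 1 2 3; do python3 -m jog '[[0,0,0,0.04,0],[0,0,0,0.06,0],[0,0,0,0.06,0]]' >/dev/null; python3 -c "
from h import *
st()"; done
```

```text
t 22.35 pos [584.  149.2  49.6] rot [-179.8   -0.6   -5.2] F [ 1.6 -1.9 -1. ] T [-0.31 -0.16  0.07] gap 9.1 j [  9.  14.  94.   0.  71. 105.]
t 22.65 pos [583.3 148.8  49.3] rot [-179.8   -0.5   -8.6] F [-2.1 -3.1  0. ] T [-0.71  0.49  0.18] gap 8.9 j [  9.  14.  94.  -0.  71. 108.]
t 22.95 pos [583.  148.9  49.2] rot [-179.8   -0.5  -12. ] F [-1.9 -2.4  1.5] T [-0.41  0.49  0.09] gap 9.1 j [  9.  14.  94.  -0.  71. 111.]
```

```bash
python3 -m jog '[[0,0,0,0,0.3],[0,0,0,0,0.5],[0,0,0,0,0.5],[0,0,-0.03,0,0.5],[0,0,-0.07,0,0.5],[0,0,-0.1,0,0.5]]'; python3 -c "
from h import *
go((549,281,110,117))"
```

```text
time: 23.55
tool_pos: [582.5, 149.0, 151.4]
tcp_rot: [-179.8, -0.5, -11.9]
ft_force: [1.1, -0.1, -0.2]
finger_gap: 42.9
t 23.55 pos [582.5 149.  151.4] rot [-179.8   -0.5  -11.9] F [ 1.1 -0.1 -0.2] T [ 0.07 -0.08 -0.  ] gap 42.9 j [  9.   9.  89.   0.  82. 111.]
[-0.0605 -0.1221  0.0413] turn -2.2504 rows>=15.0 j6~0
```

```bash
python3 -m jog '[[-0.02,-0.04,0.0,-0.15,0.5],[-0.04,-0.08,0.0,-0.3,0.5],[-0.06,-0.122,0.0,-0.45,0.5],[-0.06,-0.122,0.0,-0.6,0.5],[-0.06,-0.122,0.04,-0.75,0.5],[-0.06,-0.122,0.04,-0.9,0.5],[-0.06,-0.122,0.04,-1.05,0.5],[-0.06,-0.122,0.04,-1.2,0.5],[-0.06,-0.122,0.04,-1.35,0.5],[-0.06,-0.122,0.04,-1.5,0.5],[-0.06,-0.122,0.04,-1.65,0.5],[-0.06,-0.122,0.04,-1.8,0.5],[-0.06,-0.122,0.04,-1.95,0.5],[-0.06,-0.122,0.04,-2.1,0.5],[-0.06,-0.122,0.04,-2.25,0.5],[-0.06,-0.122,0.04,-2.25,0.5],[-0.06,-0.122,0.04,-2.25,0.5]]'; python3 -c "
from h import *
go((549,281,48,117))
s=snap('top'); crop(s,105,200,265,320,5,'g1.png');s=snap('scene'); crop(s,300,110,460,230,5,'g2.png')"
```

```text
time: 25.25
tool_pos: [549.5, 280.9, 111.3]
tcp_rot: [179.4, 0.2, 116.7]
ft_force: [-0.4, -0.8, 0.5]
finger_gap: 42.7
t 25.25 pos [549.5 280.9 111.3] rot [179.4   0.2 116.7] F [-0.4 -0.8  0.5] T [-0.01  0.03  0.01] gap 42.7 j [22. 13. 89. -0. 78. -4.]
[ 0.0004 -0.0011  0.0633] turn -0.0047 rows>=1.3 j6~0
```

View pics/g1.png

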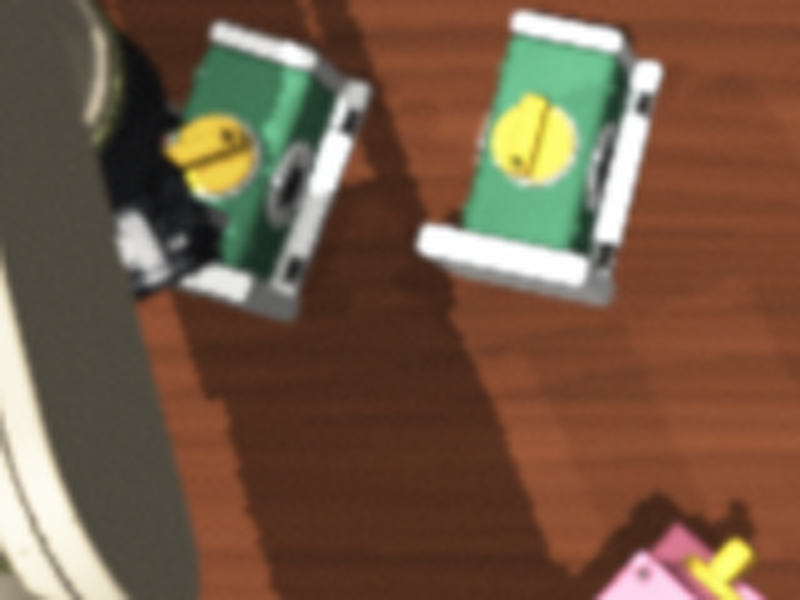

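View pics/g2.png

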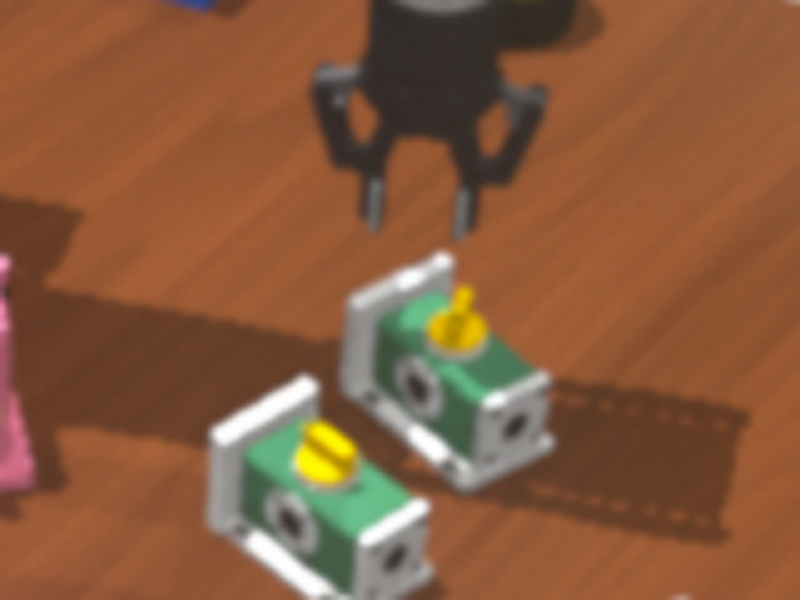

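```bash
python3 -c "
from h import *
s=snap('top'); crop(s,125,200,205,270,8,'g3.png')
def P(x,y,off,z): return back(s,(np.array([x,y])+.5)/5-.5+off,z)[0]
o=np.array([105,200])
print('A disc',P(219,156,o,74),'dot',P(228,137,o,92)); a=P(183,167,o,78);b=P(248,144,o,78);print(np.degrees(np.arctan2(*(b-a)[1::-1])))
el=P(213,25,o,72);er=P(315,55,o,72);d=el-er;print(np.degrees(np.arctan2(d[1],d[0]))+90)
print('B disc',P(533,140,o,74),'dot',P(517,162,o,92)); fl=P(418,233,o,76);fr=P(588,275,o,76); d=fl-fr;print('flange',fl,fr,np.degrees(np.arctan2(d[1],d[0]))+90)
"
```

```text
A disc [573.48971408 291.8298629   74.        ] dot [578.62526294 282.19358851  92.        ]
-69.43954257794897
163.64125660001736
B disc [581.53437177 148.65654329  74.        ] dot [567.62817688 151.53644209  92.        ]
flange [537.73905311 198.50572508  76.        ] [518.71558812 120.58898543  76.        ] 166.27958743039954
```

View pics/g3.png

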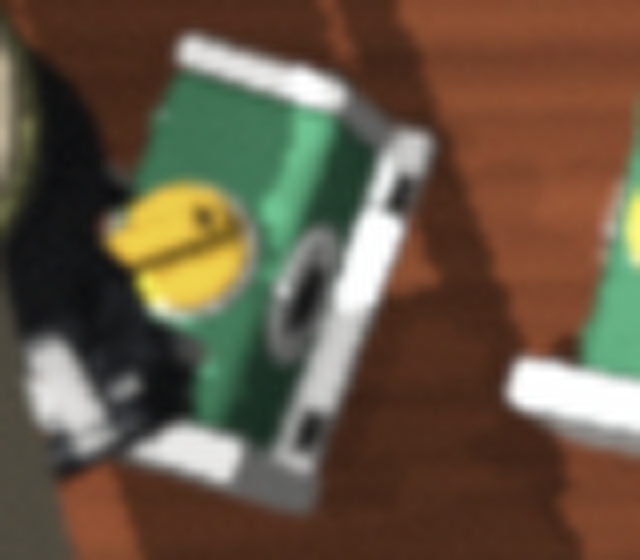

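```bash
python3 -c "
from h import *
go((573,291.5,111,113),(573,291.5,49,113))"
```

```text
t 25.40 pos [549.5 280.9 111.4] rot [179.4   0.2 116.8] F [-0.2 -0.1 -1.2] T [-0.04  0.04  0.03] gap 42.9 j [22. 13. 89. -0. 78. -4.]
[-0.0011  0.0257  0.0006] turn 0.0667 rows>=0.5 j6~4
[-0.0009  0.0251  0.0626] turn 0.0667 rows>=1.2 j6~4
```

```bash
python3 -m jog '[[-0.001,0.025,0.0,0.066,0.5],[-0.001,0.025,0.0,0.066,0.5],[-0.001,0.025,0.0,0.066,0.5],[-0.001,0.025,0.03,0.066,0.5],[-0.001,0.025,0.05,0.066,0.5],[-0.001,0.025,0.06,0.066,0.5],[-0.001,0.025,0.062,0.066,0.5],[-0.001,0.025,0.062,0.066,0.5]]'; python3 -c "
from h import *
st()
s=snap('scene'); crop(s,320,110,440,200,6,'g4.png')"
```

```text
time: 26.2
tool_pos: [572.9, 291.4, 50.1]
tcp_rot: [179.4, 0.1, 113.0]
ft_force: [-0.1, -0.2, 0.4]
finger_gap: 42.3
t 26.20 pos [572.9 291.4  50.1] rot [1.794e+02 1.000e-01 1.130e+02] F [-0.1 -0.2  0.4] T [ 0.    0.01 -0.07] gap 42.3 j [22. 20. 87. -0. 73. -1.]
```

View pics/g4.png

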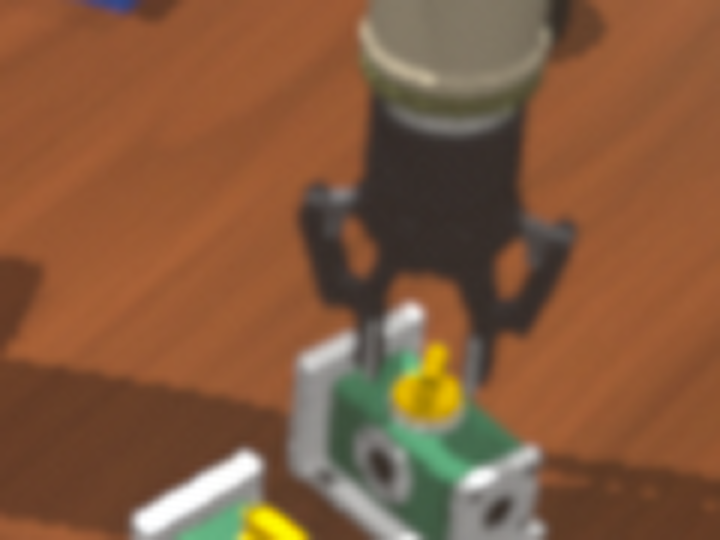

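```bash
python3 -m jog '[[0,0,0,0,0.3],[0,0,0,0,0.0],[0,0,0,0,0],[0,0,0,0,0],[0,0,0,0,0],[0,0,0,0,0]]' 30; python3 -c "
from h import *
st()
s=snap('scene'); crop(s,320,110,440,200,6,'g5.png')"
```

```text
time: 26.85
tool_pos: [575.3, 292.2, 52.3]
tcp_rot: [179.1, 0.1, 113.0]
ft_force: [5.0, 2.2, 1.1]
finger_gap: 8.7
t 26.85 pos [575.3 292.2  52.3] rot [1.791e+02 1.000e-01 1.130e+02] F [5.  2.2 1.1] T [ 0.19 -0.8  -0.  ] gap 8.7 j [22. 20. 87. -0. 73. -1.]
```

View pics/g5.png

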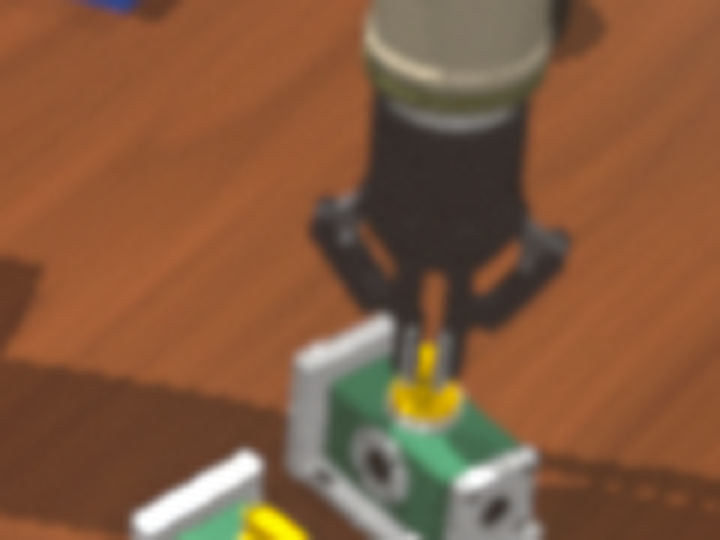

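```bash
python3 -m jog '[[0,0,0,0.12,0],[0,0,0,0.24,0],[0,0,0,0.36,0],[0,0,0,0.48,0],[0,0,0,0.6,0],[0,0,0,0.72,0],[0,0,0,0.84,0],[0,0,0,0.96,0],[0,0,0,1.08,0],[0,0,0,1.2,0],[0,0,0,1.32,0],[0,0,0,1.44,0],[0,0,0,1.56,0],[0,0,0,1.68,0],[0,0,0,1.8,0],[0,0,0,1.92,0],[0,0,0,2.04,0],[0,0,0,2.04,0]]' 30; for i in 1 2 3; do python3 -m jog '[[0,0,0,0.04,0],[0,0,0,0.07,0],[0,0,0,0.07,0]]' >/dev/null; python3 -c "
from h import *
st()"; done
```

```text
time: 28.7
tool_pos: [574.5, 292.9, 52.3]
tcp_rot: [-179.7, -0.8, -3.9]
ft_force: [-3.3, 4.4, 1.6]
finger_gap: 8.6
t 29.00 pos [574.4 292.9  52.2] rot [-179.6   -0.7   -7.9] F [-0.2  2.4 -0.6] T [ 0.3   0.07 -0.03] gap 8.5 j [ 22.  20.  87.  -0.  73. 120.]
t 29.30 pos [574.4 293.   52.2] rot [-179.6   -0.7  -11.8] F [ 0.1  2.2 -0.3] T [ 0.37  0.14 -0.03] gap 8.6 j [ 22.  20.  87.  -0.  73. 124.]
t 29.60 pos [574.4 293.1  52.3] rot [-179.5   -0.7  -15.7] F [0.  2.  0.2] T [ 0.44  0.13 -0.06] gap 8.7 j [ 22.  20.  87.  -0.  73. 128.]
```

```bash
for i in 1 2 3; do python3 -m jog '[[0,0,0,0.04,0],[0,0,0,0.07,0],[0,0,0,0.07,0]]' >/dev/null; python3 -c "
from h import *
st()"; done
```

```text
t 29.90 pos [574.4 293.   52.2] rot [-179.5   -0.7  -19.6] F [0.5 1.5 0.6] T [ 0.21  0.06 -0.  ] gap 8.5 j [ 22.  20.  87.  -0.  73. 132.]
t 30.20 pos [574.4 292.5  52.2] rot [-179.5   -0.6  -23.6] F [ 0.6 -1.4  1.9] T [-0.23  0.23  0.09] gap 8.6 j [ 22.  20.  87.  -0.  73. 136.]
t 30.50 pos [574.4 292.3  52.2] rot [-179.4   -0.6  -27.6] F [-1.6 -1.2  0.8] T [-0.27  0.21  0.14] gap 8.5 j [ 22.  20.  87.  -0.  73. 140.]
```

```bash
python3 -m jog '[[0,0,0,0,0.3],[0,0,0,0,0.5],[0,0,0,0,0.5],[0,0,-0.03,0,0.8],[0,0,-0.07,0,1],[0,0,-0.11,-0.12,1],[0,0,-0.11,-0.24,1],[0.04,0.0,-0.11,-0.36,1],[0.08,0.0,-0.11,-0.5,1],[0.08,0.0,-0.11,-0.6,1]]'; python3 -c "
from h import *
st()
s=snap('top'); crop(s,105,180,265,300,5,'k1.png');s=snap('scene'); crop(s,300,110,460,230,5,'k2.png')"
```

```text
time: 31.5
tool_pos: [646.9, 251.6, 162.2]
tcp_rot: [-179.9, -0.8, 6.9]
ft_force: [-0.8, -0.3, -0.6]
finger_gap: 85.9
t 31.50 pos [646.9 251.6 162.2] rot [-179.9   -0.8    6.9] F [-0.8 -0.3 -0.6] T [ 0.05  0.04 -0.01] gap 85.9 j [ 17.  22.  72.  -0.  85. 100.]
```

View pics/k1.png

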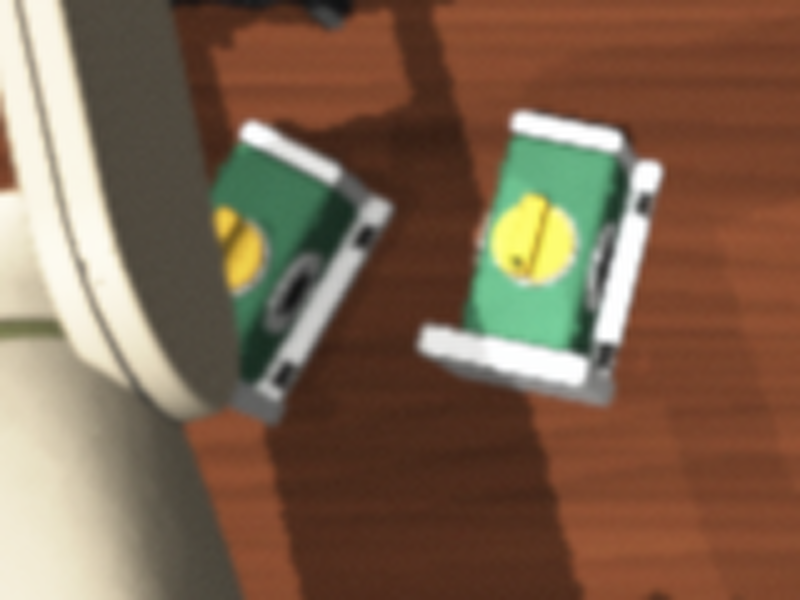

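View pics/k2.png

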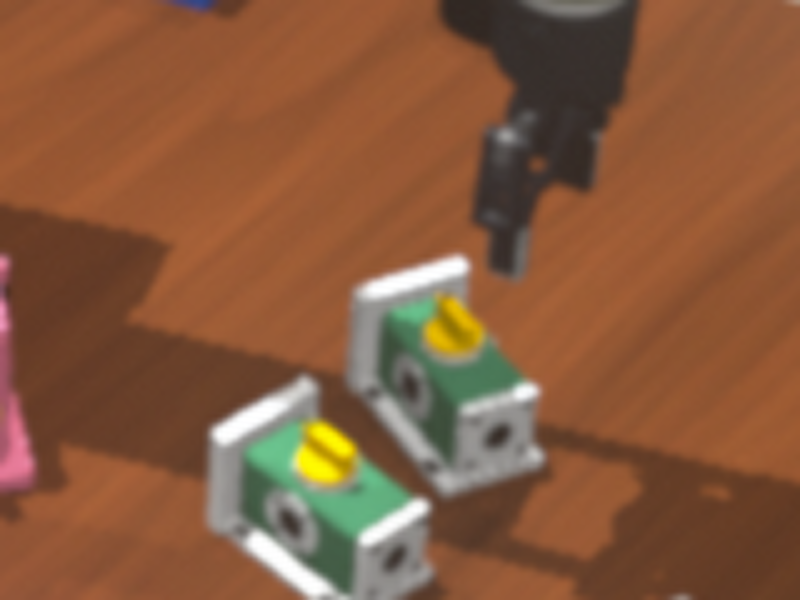

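```bash
python3 -c "
from h import *
go((574,150.5,150,167),(574,150.5,0,167))"
```

```text
t 31.60 pos [644.3 254.  162.4] rot [-179.9   -0.8    6.8] F [ 0.4  0.2 -0.8] T [0.02 0.   0.  ] gap 85.6 j [ 17.  22.  72.  -0.  85. 101.]
[-0.0822  0.0945  0.0111] turn -2.7966 rows>=18.7 j6~-62
[-0.0842  0.0949  0.161 ] turn -2.7966 rows>=3.0 j6~-62
```

```bash
python3 -m jog '[[-0.02,0.03,0.0,-0.15,1],[-0.05,0.06,0.0,-0.3,1],[-0.082,0.0945,0.0,-0.45,1],[-0.082,0.0945,0.0,-0.6,1],[-0.082,0.0945,0,-0.75,1],[-0.082,0.0945,0,-0.9,1],[-0.082,0.0945,0,-1.05,1],[-0.082,0.0945,0,-1.2,1],[-0.082,0.0945,0,-1.35,1],[-0.082,0.0945,0,-1.5,1],[-0.082,0.0945,0,-1.65,1],[-0.082,0.0945,0,-1.8,1],[-0.082,0.0945,0,-1.95,1],[-0.082,0.0945,0,-2.1,1],[-0.082,0.0945,0,-2.25,1],[-0.082,0.0945,0,-2.4,1],[-0.082,0.0945,0.01,-2.55,1],[-0.082,0.0945,0.01,-2.7,1],[-0.082,0.0945,0.01,-2.796,1],[-0.082,0.0945,0.01,-2.796,1]]'; python3 -c "
from h import *
go((574,150.5,60,167),(574,150.5,0,167))
s=snap('top'); crop(s,105,180,265,300,5,'l1.png');s=snap('scene'); crop(s,280,110,440,230,5,'l2.png')"
```

```text
time: 33.6
tool_pos: [573.6, 151.2, 151.2]
tcp_rot: [179.6, 0.7, 166.9]
ft_force: [0.5, -0.9, 0.0]
finger_gap: 85.0
t 33.60 pos [573.6 151.2 151.2] rot [179.6   0.7 166.9] F [ 0.5 -0.9  0. ] T [ 0.01 -0.01 -0.  ] gap 85.0 j [ 10.   7.  91.   0.  81. -67.]
[ 0.0005 -0.0012  0.0912] turn -0.0010 rows>=1.8 j6~-62
[ 0.0012 -0.0016  0.1512] turn -0.0010 rows>=1.2 j6~-62
```

View pics/l1.png

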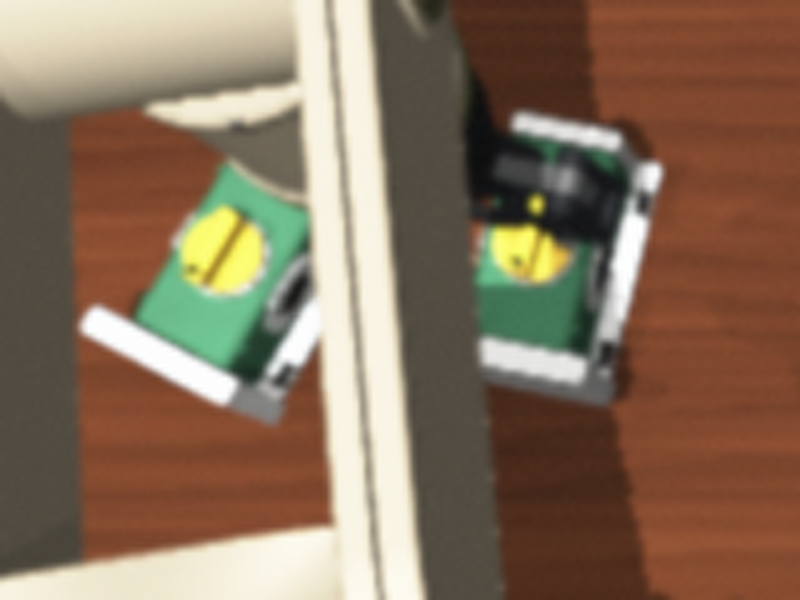

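View pics/l2.png

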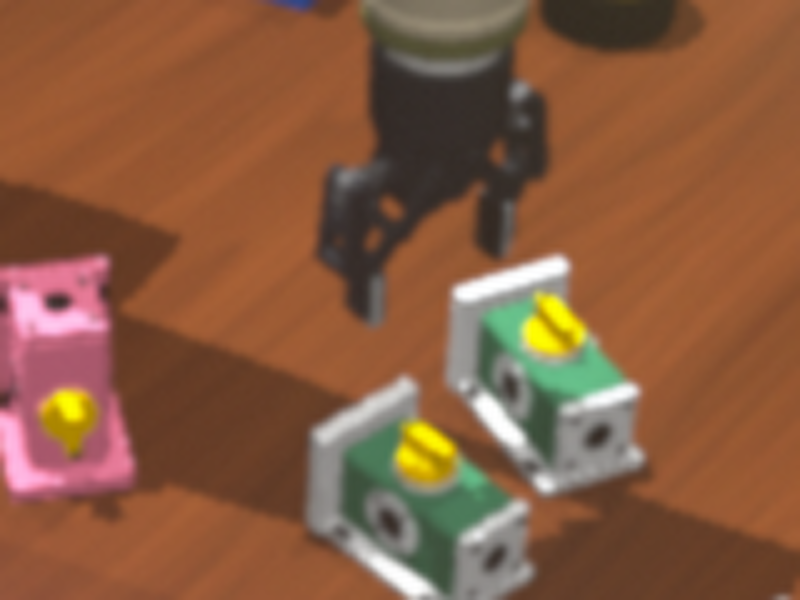

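```bash
python3 -m jog '[[0,-0.001,0.04,0,1],[0,-0.001,0.08,0,1],[0.001,-0.001,0.1,0,1],[0.001,-0.001,0.115,0,1],[0.001,-0.001,0.115,0,1]]'; python3 -c "
from h import *
go((574,150.5,0,167))
s=snap('scene'); crop(s,280,110,440,230,5,'l3.png')"
```

```text
time: 34.2
tool_pos: [572.4, 150.6, 34.0]
tcp_rot: [179.7, 0.5, 166.6]
ft_force: [-0.7, 0.2, 0.7]
finger_gap: 85.3
t 34.20 pos [572.4 150.6  34. ] rot [179.7   0.5 166.6] F [-0.7  0.2  0.7] T [-0.06 -0.03  0.  ] gap 85.3 j [ 10.  13.  96.   0.  70. -67.]
[-0.0013  0.0001  0.034 ] turn -0.0066 rows>=0.7 j6~-62
```

View pics/l3.png

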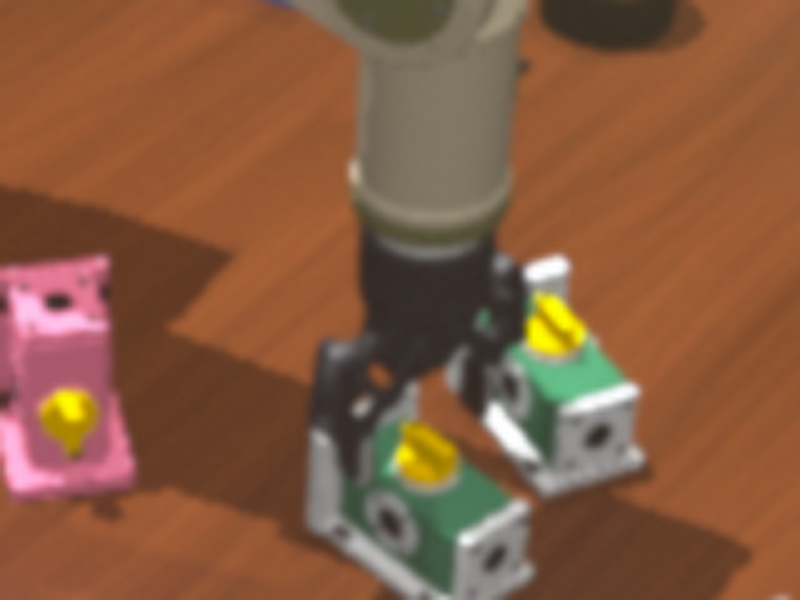

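```bash
python3 -c "
from h import *
q=st();s=snap('scene');Rm=Ro.from_euler('z',166.6,degrees=True).as_matrix();T=q['tool_pos']
for zo in(31,44):
  print([((proj(s,T+[0,0,zo]+Rm@np.array([a,b,0]))[0]-[280,110])*5).round() for b in(-46,46) for a in(-11,11)])
"
```

```text
t 34.25 pos [573.8 150.8  36. ] rot [179.6   0.6 166.6] F [ 0.5 -0.3  0.2] T [0.   0.03 0.02] gap 85.3 j [ 10.  13.  96.   0.  70. -67.]
[array([486., 436.]), array([461., 417.]), array([368., 502.]), array([343., 482.])]
[array([488., 420.]), array([463., 400.]), array([369., 486.]), array([344., 466.])]
```

```bash
python3 -m jog '[[0,0,0.015,0,1],[0,0,0.028,0,1],[0,0,0.034,0,1],[0,0,0.034,0,1]]' 80;  python3 -c "
from h import *
st()"; python3 -m jog '[[0,0,0,0,0.7],[0,0,0,0,0.5],[0,0,0,0,0.3],[0,0,0,0,0.3],[0,0,0,0,0.3],[0,0,0,0,0.3]]' 80; python3 -c "
from h import *
st()
s=snap('scene'); crop(s,280,110,440,230,5,'l4.png')"
```

```text
time: 34.7
tool_pos: [574.0, 150.8, 1.5]
tcp_rot: [179.6, 0.6, 166.7]
ft_force: [0.1, -0.3, 0.8]
finger_gap: 85.5
t 34.70 pos [574.  150.8   1.5] rot [179.6   0.6 166.7] F [ 0.1 -0.3  0.8] T [-0.01  0.01  0.02] gap 85.5 j [ 10.  16.  97.   0.  66. -67.]
time: 35.3
tool_pos: [574.6, 151.0, 2.3]
tcp_rot: [179.6, 0.7, 166.7]
ft_force: [-1.1, 0.9, 5.3]
finger_gap: 50.9
t 35.30 pos [574.6 151.    2.3] rot [179.6   0.7 166.7] F [-1.1  0.9  5.3] T [0.06 0.13 0.04] gap 50.9 j [ 10.  16.  97.   0.  66. -67.]
```

View pics/l4.png

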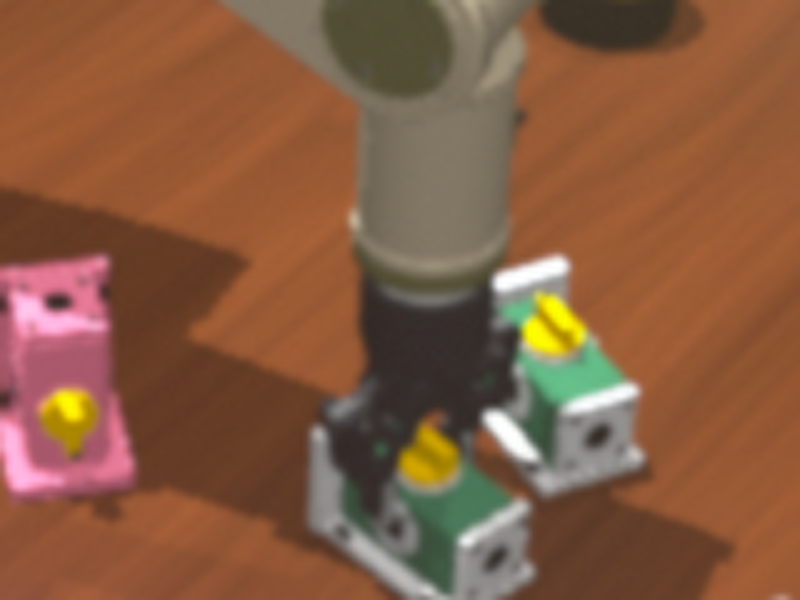

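```bash
python3 -m jog '[[0,0,-0.01,0,0.3],[0,0,-0.03,0,0.3],[0,0,-0.06,0,0.3],[0,0,-0.07,0,0.3],[0,0,-0.07,0,0.3]]' 80; python3 -c "
from h import *
go((560,0,72,140),(604,-279,72,93.6))
s=snap('scene'); crop(s,280,90,440,210,5,'l5.png')"
```

```text
time: 35.85
tool_pos: [574.9, 150.9, 73.9]
tcp_rot: [179.5, 0.8, 166.7]
ft_force: [1.2, 0.3, -7.3]
finger_gap: 51.1
t 35.85 pos [574.9 150.9  73.9] rot [179.5   0.8 166.7] F [ 1.2  0.3 -7.3] T [ 0.04 -0.03 -0.01] gap 51.1 j [ 10.  11.  95.   0.  73. -67.]
[-0.0203 -0.1502  0.0009] turn 0.4652 rows>=3.1 j6~-50
[-1.275e-01 -4.116e-01  3.000e-04] turn 1.2750 rows>=5.6 j6~-28
```

View pics/l5.png

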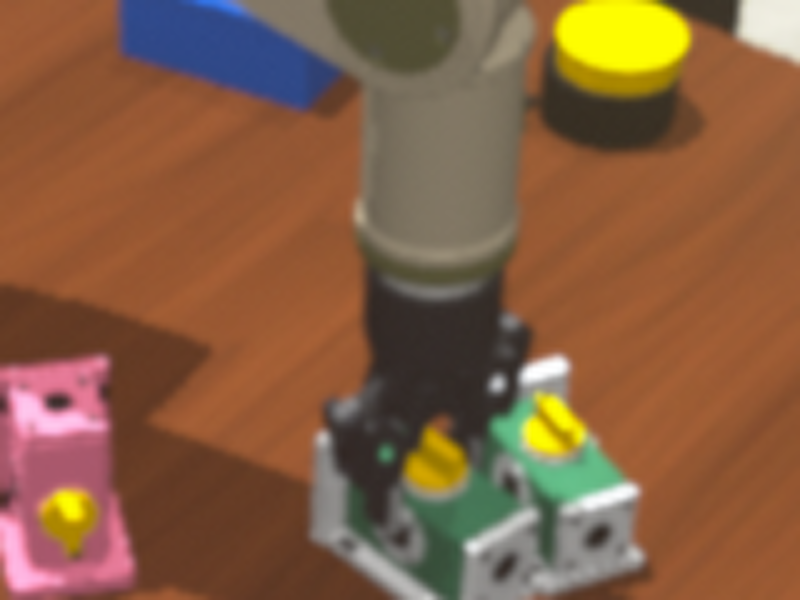

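```bash
python3 -m jog '[[-0.003,-0.02,0,0.05,0.3],[-0.007,-0.045,0,0.12,0.3],[-0.012,-0.075,0,0.2,0.3],[-0.016,-0.11,0,0.3,0.3],[-0.02,-0.15,0,0.4,0.3],[-0.035,-0.19,0,0.5,0.3],[-0.05,-0.225,0,0.6,0.3],[-0.065,-0.26,0,0.7,0.3],[-0.08,-0.295,0,0.82,0.3],[-0.095,-0.325,0,0.94,0.3],[-0.105,-0.355,0,1.05,0.3],[-0.115,-0.38,0,1.15,0.3],[-0.125,-0.397,0,1.23,0.3],[-0.126,-0.404,0,1.275,0.3],[-0.126,-0.404,0,1.275,0.3],[-0.126,-0.404,0,1.275,0.3]]' 80; python3 -c "
from h import *
go((604,-271.3,5,93.6))
s=snap('scene'); crop(s,180,200,340,320,5,'m1.png');s=snap('top'); crop(s,310,170,470,330,4,'m2.png')"
```

```text
time: 37.5
tool_pos: [601.8, -270.5, 68.3]
tcp_rot: [179.4, -0.3, 93.7]
ft_force: [-0.0, 0.2, -8.1]
finger_gap: 50.7
t 37.50 pos [ 601.8 -270.5   68.3] rot [179.4  -0.3  93.7] F [-0.   0.2 -8.1] T [-0.02  0.01 -0.02] gap 50.7 j [-29.  21.  83.   1.  75. -33.]
[-0.0012  0.0015  0.0633] turn 0.0013 rows>=1.3 j6~-28
```

View pics/m1.png

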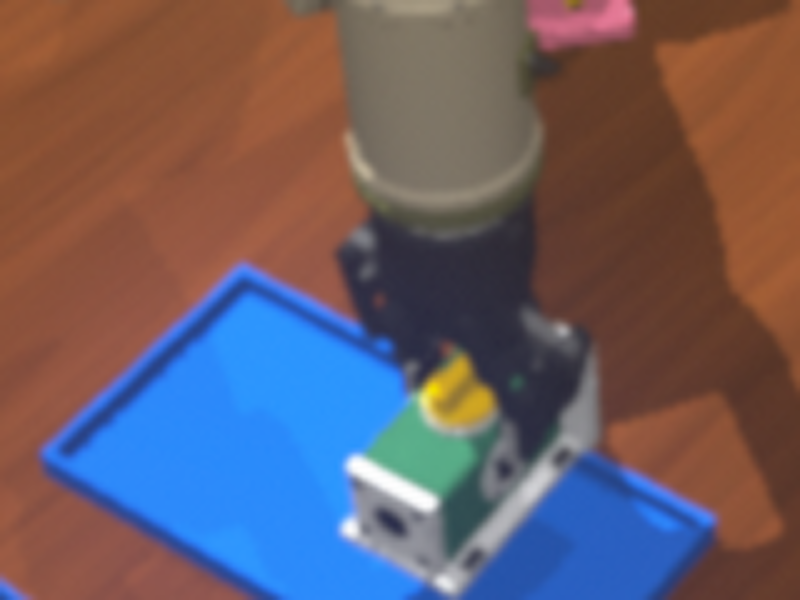

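View pics/m2.png

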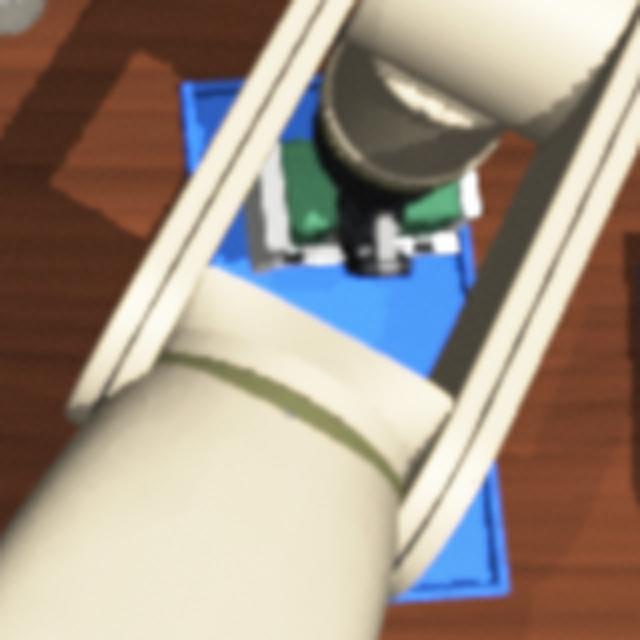

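```bash
python3 -m jog '[[-0.001,0.001,0.02,0,0.3],[-0.001,0.001,0.04,0,0.3],[-0.001,0.001,0.05,0,0.3],[-0.001,0.001,0.055,0,0.3],[-0.001,0.001,0.055,0,0.3]]' 80; python3 -c "
from h import *
st()
s=snap('scene'); crop(s,180,200,340,320,5,'m3.png')"; python3 -m jog '[[0,0,0.002,0,0.3],[0,0,0.003,0,0.3],[0,0,0.003,0,0.3]]' 80
```

```text
time: 38.1
tool_pos: [603.8, -270.3, 13.8]
tcp_rot: [179.4, -0.3, 93.7]
ft_force: [-1.0, 0.2, -8.3]
finger_gap: 50.8
t 38.10 pos [ 603.8 -270.3   13.8] rot [179.4  -0.3  93.7] F [-1.   0.2 -8.3] T [ 0.01  0.04 -0.04] gap 50.8 j [-29.  25.  85.   1.  70. -33.]
time: 38.45
tool_pos: [604.7, -271.0, 12.3]
tcp_rot: [179.3, -0.2, 93.7]
ft_force: [0.5, 0.5, -7.7]
finger_gap: 51.1
```

View pics/m3.png

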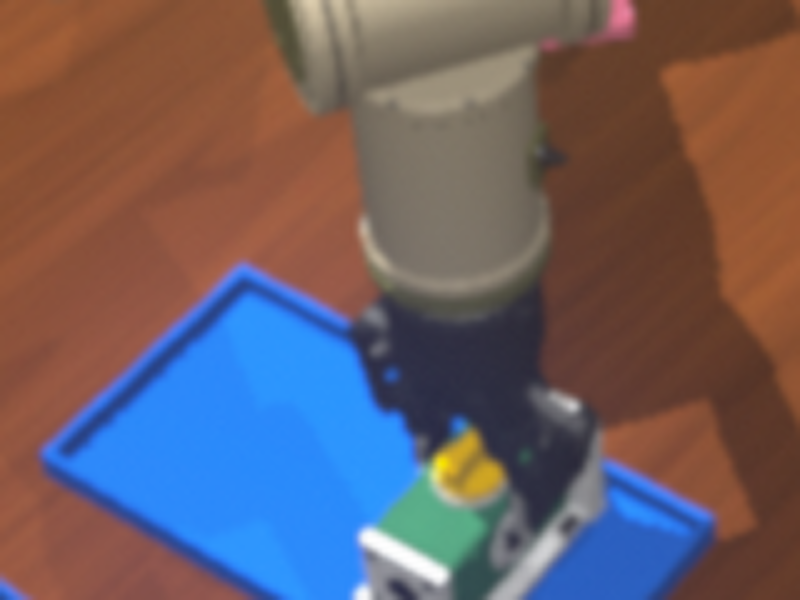

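```bash
for i in 1 2 3; do python3 -m jog '[[0,0,0.002,0,0.3],[0,0,0.003,0,0.3],[0,0,0.003,0,0.3]]' 80 | egrep 'pos|force'; done
```

```text
tool_pos: [604.6, -270.9, 9.1]
ft_force: [-0.0, 0.0, -8.2]
tool_pos: [605.1, -270.8, 7.6]
ft_force: [-3.5, 3.9, 3.2]
tool_pos: [605.5, -270.9, 7.4]
ft_force: [-8.5, 5.7, 12.4]
```

```bash
python3 -m jog '[[0,0,-0.001,0,0.3],[0,0,-0.001,0,0.6],[0,0,-0.001,0,0.8],[0,0,-0.001,0,0.9],[0,0,-0.001,0,0.9],[0,0,-0.03,0,0.9],[0,0,-0.07,0,1],[0,0,-0.12,0,1],[0,0,-0.16,0,1],[0,0,-0.16,0,1]]' 80; python3 -c "
from h import *
go((500,100,170,150))
s=snap('scene'); crop(s,180,200,340,320,5,'m4.png')
s=snap('top'); crop(s,75,180,265,310,4,'m5.png')"
```

```text
time: 40.35
tool_pos: [607.7, -274.0, 177.2]
tcp_rot: [178.6, 0.2, 93.7]
ft_force: [0.3, -1.1, 1.0]
finger_gap: 85.3
t 40.35 pos [ 607.7 -274.   177.2] rot [178.6   0.2  93.7] F [ 0.3 -1.1  1. ] T [ 0.01 -0.03  0.03] gap 85.3 j [-29.  17.  77.   1.  85. -33.]
[ 0.3803 -0.0832  0.0034] turn -0.9819 rows>=7.8 j6~-49
```

View pics/m4.png

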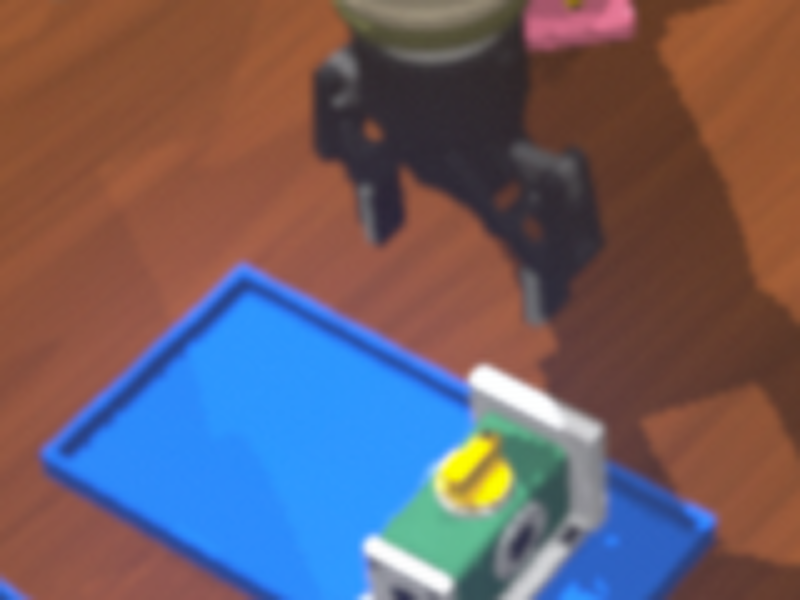

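View pics/m5.png

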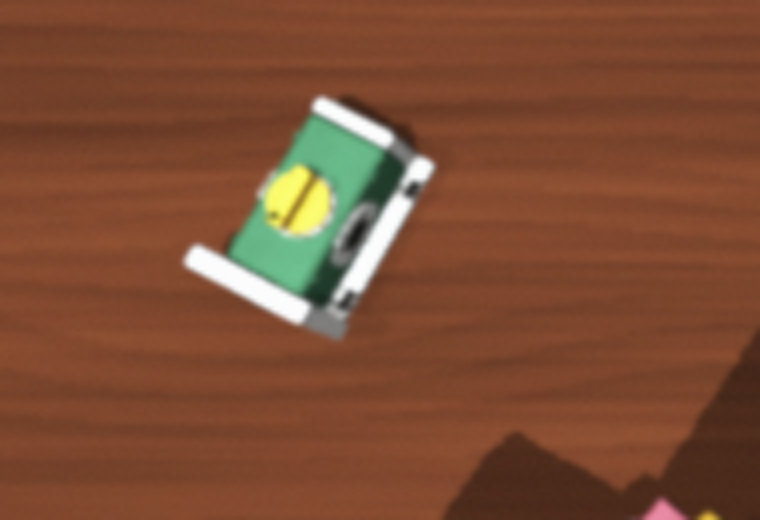

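```bash
python3 -c "
from h import *
s=snap('top'); crop(s,115,195,195,270,8,'m6.png')
def P(x,y,z,o=np.array([75,180]),k=4): return back(s,(np.array([x,y])+.5)/k-.5+o,z)[0]
yaw=lambda a,b:np.degrees(np.arctan2(b[1]-a[1],b[0]-a[0]))
print('disc',P(297,202,74)); print('flange edge',yaw(P(305,320,76),P(186,262,76))+90,'foot edge',yaw(P(432,165,8),P(347,322,8)),'wing',yaw(P(318,175,78),P(287,230,78)))"
```

```text
disc [575.07032364 290.85271372  74.        ]
flange edge 154.6500594145976 foot edge 154.75514141504323 wing 154.24346342943613
```

View pics/m6.png

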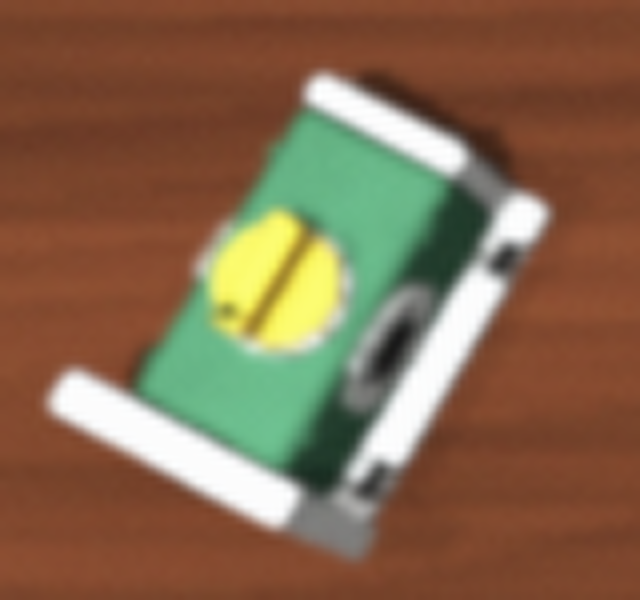

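```bash
python3 -c "
from h import *
go((568,294,175,154.7))"
```

```text
t 40.50 pos [ 603.6 -271.7  167.4] rot [179.2  -0.2  93.7] F [ 1.3  0.7 -0.6] T [-0.01  0.05  0.01] gap 85.6 j [-29.  17.  77.   1.  85. -33.]
[ 0.5668  0.0016 -0.0058] turn -1.0638 rows>=11.3 j6~-37
```

```bash
python3 -m jog '[[0.03,0,0,-0.05,1],[0.07,0,0,-0.1,1],[0.12,0,0,-0.2,1],[0.17,0,0,-0.3,1],[0.22,0,0,-0.4,1],[0.27,0,0,-0.5,1],[0.32,0,0,-0.6,1],[0.37,0,0,-0.7,1],[0.42,0,0,-0.8,1],[0.47,0,0,-0.9,1],[0.51,0,0,-1.0,1],[0.54,0.0,0,-1.064,1],[0.56,0.001,0,-1.064,1],[0.567,0.0015,0,-1.064,1],[0.567,0.0015,0,-1.064,1],[0.567,0.0015,0,-1.064,1]]'; python3 -c "
from h import *
go((568,294,35,154.7))
s=snap('scene'); crop(s,300,90,460,210,5,'n1.png')"
```

```text
time: 42.1
tool_pos: [567.8, 293.0, 168.0]
tcp_rot: [179.6, 0.5, 154.7]
ft_force: [0.7, -0.0, 0.0]
finger_gap: 85.7
t 42.10 pos [567.8 293.  168. ] rot [179.6   0.5 154.7] F [ 0.7 -0.   0. ] T [-0.04 -0.05  0.07] gap 85.7 j [ 23.  14.  82.  -0.  84. -42.]
[0.0015 0.     0.133 ] turn -0.0006 rows>=2.7 j6~-37
```

View pics/n1.png

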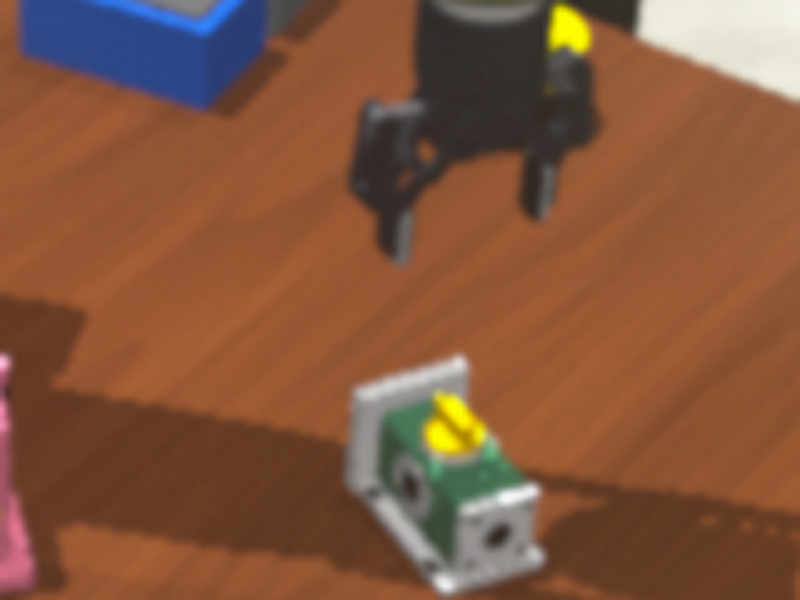

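```bash
python3 -m jog '[[0,0,0.04,0,1],[0.001,0,0.08,0,1],[0.001,0,0.115,0,1],[0.001,0,0.133,0,1],[0.001,0,0.133,0,1]]'; python3 -c "
from h import *
go((568,294,2,154.7))
s=snap('scene'); crop(s,300,90,460,210,5,'n2.png')"
```

```text
time: 42.65
tool_pos: [566.1, 291.0, 31.2]
tcp_rot: [179.8, 0.3, 154.5]
ft_force: [-0.2, 0.7, -0.4]
finger_gap: 85.5
t 42.65 pos [566.1 291.   31.2] rot [179.8   0.3 154.5] F [-0.2  0.7 -0.4] T [ 0.04 -0.01 -0.03] gap 85.5 j [ 23.  20.  88.  -0.  71. -42.]
[-0.0003  0.0035  0.0293] turn -0.0029 rows>=0.6 j6~-37
```

View pics/n2.png

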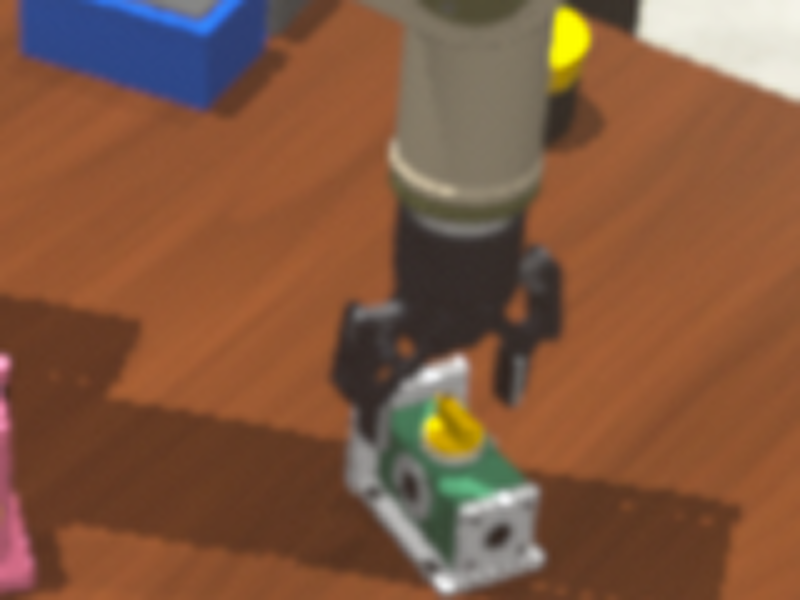

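```bash
python3 -m jog '[[0,0.002,0.012,0,1],[0,0.002,0.024,0,1],[0,0.002,0.029,0,1],[0,0.002,0.029,0,1]]' 80;  python3 -c "
from h import *
st()"; python3 -m jog '[[0,0,0,0,0.7],[0,0,0,0,0.5],[0,0,0,0,0.3],[0,0,0,0,0.3],[0,0,0,0,0.3],[0,0,0,0,0.3]]' 80; python3 -c "
from h import *
st()
s=snap('scene'); crop(s,300,90,460,210,5,'n3.png')"
```

```text
time: 43.1
tool_pos: [568.1, 293.3, 3.8]
tcp_rot: [179.8, 0.4, 154.5]
ft_force: [0.2, -0.0, 0.0]
finger_gap: 85.5
t 43.10 pos [568.1 293.3   3.8] rot [179.8   0.4 154.5] F [ 0.2 -0.   0. ] T [ 0.02  0.02 -0.05] gap 85.5 j [ 23.  22.  89.  -0.  68. -42.]
time: 43.7
tool_pos: [569.0, 294.0, 5.1]
tcp_rot: [179.7, 0.4, 154.6]
ft_force: [-1.4, 1.0, 5.4]
finger_gap: 50.5
t 43.70 pos [569.  294.    5.1] rot [179.7   0.4 154.6] F [-1.4  1.   5.4] T [ 0.14  0.09 -0.05] gap 50.5 j [ 23.  22.  89.  -0.  68. -42.]
```

View pics/n3.png

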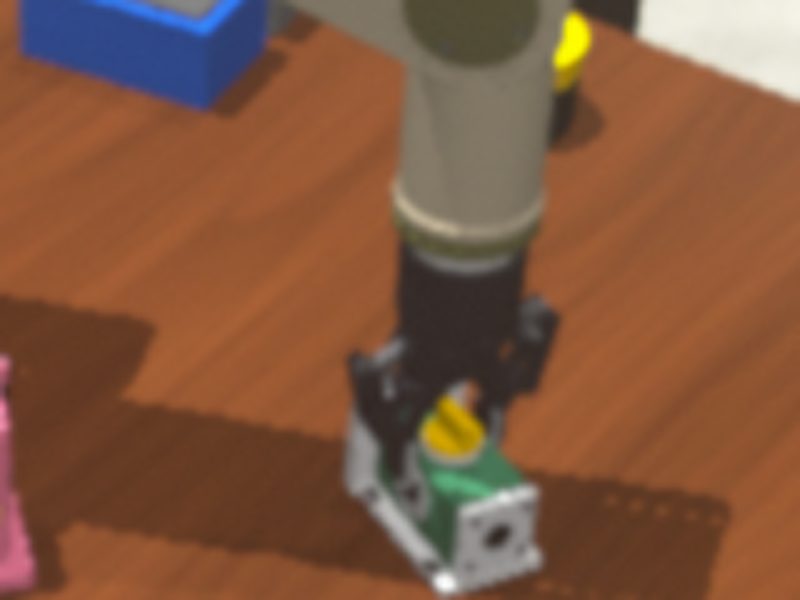

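```bash
python3 -m jog '[[0,0,-0.01,0,0.3],[0,0,-0.03,0,0.3],[0,0,-0.06,0,0.3],[0,0,-0.07,0,0.3],[0,0,-0.07,0,0.3]]' 80; python3 -c "
from h import *
go((560,60,75,140),(480,-90,75,115),(464.2,-280.7,75,93.6))
s=snap('scene'); crop(s,300,90,460,210,5,'n4.png')"
```

```text
time: 44.25
tool_pos: [569.5, 294.3, 76.9]
tcp_rot: [179.5, 0.6, 154.6]
ft_force: [0.7, 1.1, -8.7]
finger_gap: 50.7
t 44.25 pos [569.5 294.3  76.9] rot [179.5   0.6 154.6] F [ 0.7  1.1 -8.7] T [ 0.   -0.04 -0.01] gap 50.7 j [ 23.  18.  86.  -0.  75. -42.]
[-0.0921 -0.2157  0.001 ] turn 0.2540 rows>=4.7 j6~-44
[-0.0843 -0.3855 -0.0004] turn 0.6903 rows>=3.4 j6~-36
[-0.152  -0.5645 -0.0012] turn 1.0638 rows>=3.8 j6~-35
```

View pics/n4.png

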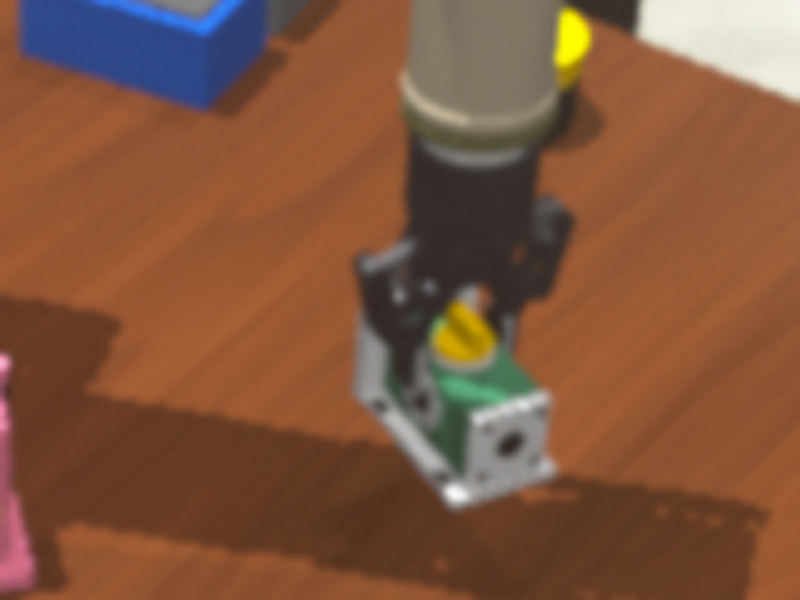

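```bash
python3 -m jog '[[-0.01,-0.025,0,0.03,0.3],[-0.025,-0.06,0,0.07,0.3],[-0.04,-0.095,0,0.11,0.3],[-0.055,-0.13,0,0.15,0.3],[-0.07,-0.165,0,0.2,0.3],[-0.092,-0.215,0,0.25,0.3],[-0.09,-0.25,0,0.36,0.3],[-0.088,-0.285,0,0.46,0.3],[-0.086,-0.32,0,0.56,0.3],[-0.085,-0.355,0,0.64,0.3],[-0.085,-0.386,0,0.7,0.3],[-0.1,-0.42,0,0.79,0.3],[-0.115,-0.455,0,0.87,0.3],[-0.13,-0.5,0,0.95,0.3],[-0.14,-0.53,0,1.02,0.3],[-0.148,-0.55,0,1.064,0.3],[-0.152,-0.5645,0,1.064,0.3],[-0.152,-0.5645,0,1.064,0.3],[-0.152,-0.5645,0,1.064,0.3]]' 80; python3 -c "
from h import *
go((464.2,-280.7,12,93.6))
s=snap('scene'); crop(s,180,200,340,320,5,'o1.png')"
```

```text
time: 46.2
tool_pos: [462.3, -280.2, 71.4]
tcp_rot: [179.5, -0.2, 93.6]
ft_force: [-0.3, 0.3, -8.4]
finger_gap: 50.7
t 46.20 pos [ 462.3 -280.2   71.4] rot [179.5  -0.2  93.6] F [-0.3  0.3 -8.4] T [-0.02  0.01  0.02] gap 50.7 j [-37.   4. 103.   0.  73. -41.]
[-0.0008  0.0014  0.0594] turn 0.0005 rows>=1.2 j6~-35
```

View pics/o1.png

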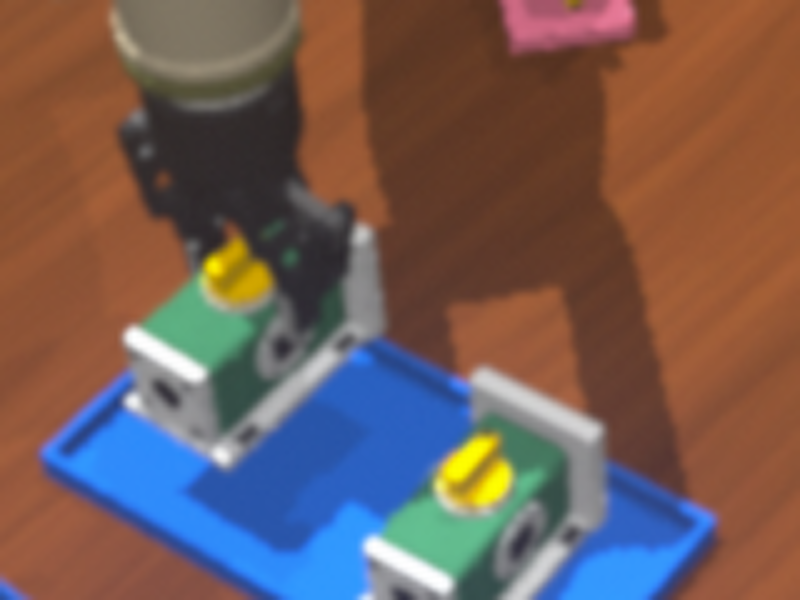

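```bash
python3 -m jog '[[0,0.001,0.02,0,0.3],[0,0.001,0.04,0,0.3],[0,0.001,0.05,0,0.3],[0,0.001,0.054,0,0.3],[0,0.001,0.054,0,0.3]]' 80|egrep 'pos|force'; for i in 1 2; do python3 -m jog '[[0,0,0.002,0,0.3],[0,0,0.003,0,0.3],[0,0,0.003,0,0.3]]' 80 | egrep 'pos|force'; done
```

```text
tool_pos: [463.9, -279.0, 17.3]
ft_force: [-0.6, 0.3, -8.5]
tool_pos: [464.3, -279.2, 14.9]
ft_force: [0.1, -0.1, -8.4]
tool_pos: [464.1, -279.1, 11.7]
ft_force: [-0.0, 0.5, -9.0]
```

```bash
for i in 1 2; do python3 -m jog '[[0,0,0.001,0,0.3],[0,0,0.002,0,0.3],[0,0,0.002,0,0.3]]' 80 | egrep 'pos|force'; done
```

```text
tool_pos: [464.4, -279.2, 10.4]
ft_force: [-2.7, 3.5, -0.4]
tool_pos: [464.7, -279.2, 10.1]
ft_force: [-6.2, 7.4, 11.9]
```

```bash
python3 -m jog '[[0,0,-0.001,0,0.3],[0,0,-0.001,0,0.6],[0,0,-0.001,0,0.8],[0,0,-0.001,0,0.9],[0,0,-0.001,0,0.9],[0,0,-0.03,0,0.9],[0,0,-0.07,0,1],[0,0,-0.12,0,1],[0,0,-0.16,0,1],[0.05,0,-0.16,0,1],[0.1,0,-0.16,0,1],[0.15,0,-0.16,0,1],[0.2,0,-0.16,0,1],[0.25,0,-0.16,0,1],[0.3,0,-0.16,0,1],[0.3,0,-0.16,0,1]]' 80; python3 -c "
from h import *
st()
s=snap('scene'); crop(s,170,200,330,350,5,'o2.png'); cv2.imwrite('pics/o4.png',s['pixels'][:,:,::-1])
s=snap('top'); crop(s,330,130,470,340,4,'o3.png'); cv2.imwrite('pics/o5.png',s['pixels'][:,:,::-1])"
```

```text
time: 49.55
tool_pos: [443.6, 25.2, 171.7]
tcp_rot: [179.4, -0.3, 94.1]
ft_force: [-0.7, -0.2, 0.1]
finger_gap: 85.8
t 49.55 pos [443.6  25.2 171.7] rot [179.4  -0.3  94.1] F [-0.7 -0.2  0.1] T [-0.04 -0.01 -0.01] gap 85.8 j [ -4. -17. 112.   0.  85.  -8.]
```

View pics/o2.png

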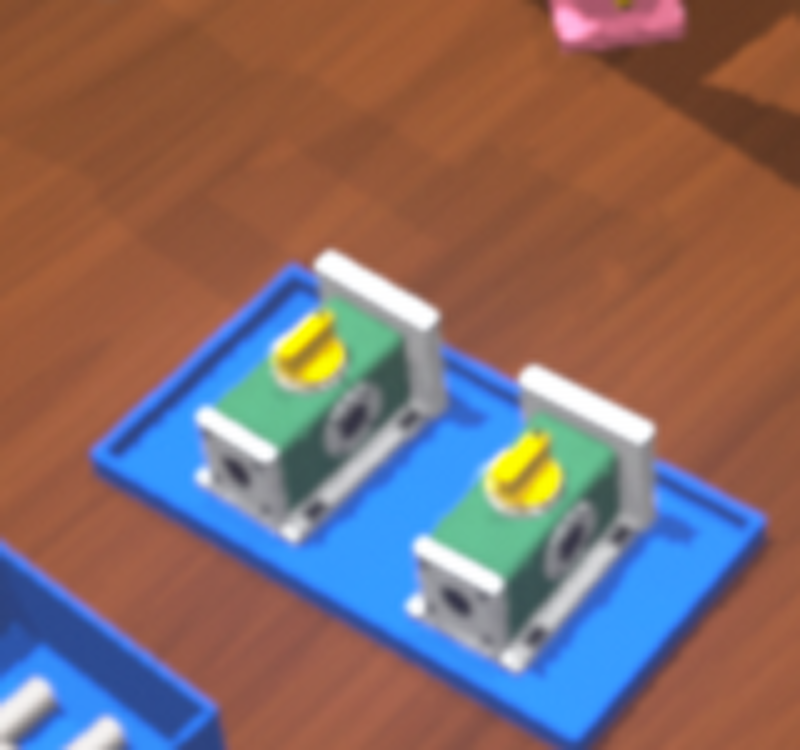

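View pics/o3.png

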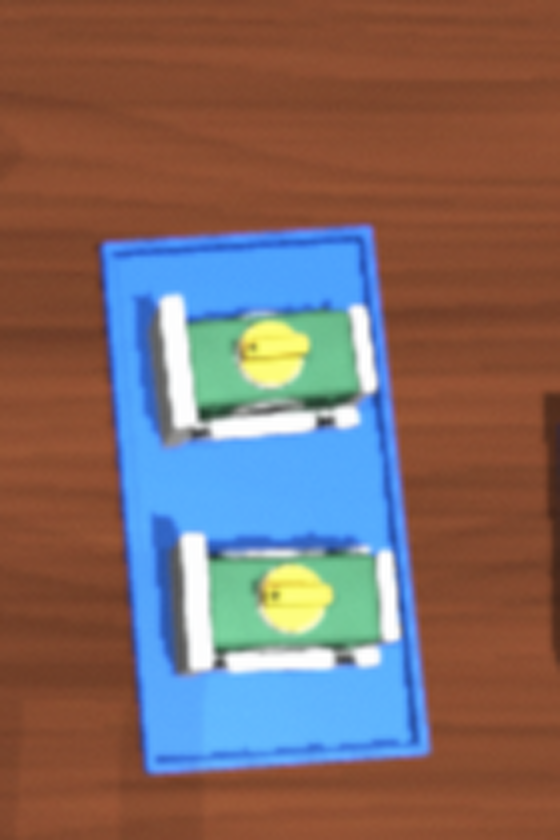

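View pics/o5.png

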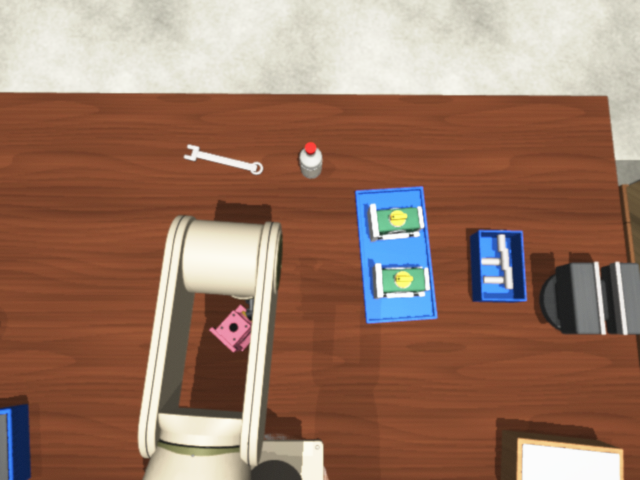

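```bash
python3 -c "
from h import *
print(r.hand_in()); st()"
```

```text
the job is handed in; nothing more can be done
None
the job is handed in; nothing more can be done
```

I tipped both gear units onto their feet, screwed both filler plugs home and set both flat in the blue tray. I handed the job in at about 49.6 s; there were only two units, and the pink look-alike was left alone.

**Last checks:**
- **Tray:** the final pictures show both units flat on the tray floor inside the rim.
- **Plugs:** on each unit the wing lies along the unit to within about 1°, with the dot towards the flange. The wrist torque rose at the stop each time.
- **Bystanders:** the bottle, spanner, bin and pink unit look unmoved. The gripper was clear of everything.

**What did not go to plan:**
- **Height reading:** the measured TCP height was about 31 mm too low. The closed fingers touched the bench at a reading of about −31 mm.
- **First push:** because of that offset, my first push passed over the first unit without touching it. I corrected the heights after that.
- **Knocked unit:** the same unit was knocked about 25 mm aside before I gripped its plug, so I measured it again.
- **Twist at the stop:** each unit turned about 10° while its plug was being tightened.

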